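# Edge-sand candle-stand bases along the fence and set the candles on them

## Robot

A 6-joint arm with a two-finger parallel gripper is mounted at the origin on the work surface. World frame = base frame: x ahead of the robot, y to its left, z up, the work surface at z = 0. Lengths are in m, angles in rad, forces in N, time in s.
With the tool pointing down it reaches from about 0.375 to 0.9 m from the base axis. Payload 3.1 kg.
Tool frame: the origin (TCP) lies between the finger pads, 19 mm behind the fingertips; this is the grasp point; z points along the fingers, y is the line along which they close (so a half turn about z gives the same grasp; the last joint's range is limited). The gripper opens to 85 mm and grips with 20 to 120 N. Pads are 22 mm wide; open, the fingers measure 114 mm over their backs; the gripper's body (76 mm by 85 mm) begins 54 mm behind the grasp point. The pads swing forward as they close: fully open they stand 13 mm farther back than shut.
Start: joints at [0.976, 0.527, 1.433, -0, 1.181, -0.178], TCP at [0.253, 0.571, 0.25] pointing down, gripper open.
Joint ranges: [-3.08, 3.08], [-0.75, 2.2], [0.22, 2.44], [-1.43, 4.57], [0, 2.65], [-2.85, 2.85]. Speed limits (rad/s): [2.79, 2.79, 3.14, 3.14, 3.14, 3.14].

## Interface

Orientations are given as a unit quaternion [x, y, z, w].
In Python, from station import telemetry, snapshot, manip gives the robot as it stands. The module is installed in compiled form; this text tells all that it offers.
- The arm moves only by the shell command python3 -m crank 'ROWS' [OPENING] [FORCE]. ROWS is text: rows parted by semicolons, each of 6 numbers parted by spaces: the shift along the tool's x, y, z as a fraction of full scale, then the turn, a rotation vector about the tool's x, y, z as a fraction of full scale. A call has exactly 5 rows; each row shifts and turns the commanded pose from where the row before left it, along the tool's axes as they then stand; what a row does not reach is not made up. Full scale, the value 1, is 4 cm for a shift and 90 degrees for a turn. A row lasts 1/10 s, in which the tool goes at most 50 mm and 8.59 degrees, less where a joint would pass 70% of its speed; a pose out of reach is approached as far as the arm can. A call with a number of a shift or a turn outside -1 to 1 is refused whole. A call with a gripper value outside its range is refused whole. OPENING is the opening, from -1 (shut) to 1 (fully open), set as the call begins (- or left out, the last holds). The fingers move at their own pace and stop on an object; FORCE is the grip in N (left out, the last holds). Time passes only in rows, so rows that do not move let the fingers close, or fill a call up. It gives the time, the measured TCP pose, the force, the opening and the grip force at its end, in the units of the state.
- telemetry.sense(): the state, without advancing time (a new reading comes with each control period).
- snapshot(name): name is "side" or "top" or "wrist"; returns a dict with "image" (480x640x3 uint8, red, green, blue), "depth" (480x640 float32, m along the optical axis (not along the pixel's ray), 0 where there is no reading), "camera_matrix" (3x3 intrinsics, pixels), "rvec" (rotation vector, rad) and "tvec" (3), from world to camera coordinates, as OpenCV has them. Camera axes: x right, y down, z forward; pixel columns grow to the right and rows downward; lengths in m; the calibration is good to about 2 mm. A picture is of the moment at which its call begins.
- manip.sign_off(): hands the job in; it is judged then, once.
The state is a dict: "t": time; "q": joint angles; "qd": joint speeds; "tau": joint torques, N m; "tcp_pos": TCP position; "tool_rot": TCP orientation; "force": force on the tool from outside, world axes, zero at the start; "ft_torque": the same for the moment, N m; "finger_gap": opening from 0.0 (shut) to 1.0 (fully open); "gripper_force": force on a finger pad.
Only numpy, scipy, OpenCV 4.12 (cv2) and the standard library are available. Lean on these libraries where they do the work, as an engineer would, in place of code of your own. Each camera call takes 0.05 s, during which the arm holds its last target. There are 200 camera calls.

## Task

Lay the pale wooden blanks on the table against the infeed (right, -y) side of the fence, and with the push stick, never with the fingers, feed every blank flat along the fence past the sanding drum to the outfeed (left, +y) side, keeping it pressed against the fence as it passes the drum. Set the fed blanks down on the grey assembly board and then stand one candle glass upright in the centre of each, gripping the thin glass lightly (no more than about 40 N). Lay the push stick back on its rubber mat and leave the other things on the bench alone; a spare candle may stay where it is.

Things in the scene. Friction and masses are not known exactly. Their poses are not given: they have to be found in the camera images.
- fence: the fixed fence: a straight rail 660 mm long, 55 mm high, 48 mm thick with light wooden faces. Origin at table level on the working face in front of the drum; x points out of the BACK of the fence (away from the robot): the face is x = 0, a blank held against it has its centre at x = -33 mm. y points along the fence in the feed direction (robot's right to left): infeed y < 0, outfeed y > 0
- fence_drum (a point): brown sanding drum, 37 mm across, 60 mm tall, standing still in the gap at mid-length of the fence and level with the faces (for a blank the face is one smooth plane); this point: drum axis, table level. A blank passes it while its centre is within 30 mm of fence y = 0 wherever on the bench that is: blanks may cross only along the fence. The white top is flush with the bench, z = 0
- stick: orange push stick, 0.18 kg, lying flat and used flat, sliding on the table: a bar 14 mm high, 24 mm wide, with an upright grip and a square notch at its tip. Origin at bench level under the middle of the grip. Its x is the feed direction in use: hold x parallel to fence y, with stick y pointing from the fence to the robot. Bar and grip run from tail to notch, turned -24 degrees from x
- stick_grip (a point): middle of the stick's upright grip (64 mm long along the bar, 16 mm thick, from 14 to 70 mm above the bench, black cap on top), 45 mm above the bench, straight above the stick's origin: the place for the TCP, fingers closing across the 16 mm
- stick_notch (a point): inner corner of the notch, 7 mm above the underside, in the stick's frame at x = 90, y = -40 mm. It takes the rear corner of a blank on the robot's side: the heel (faces +x, 12 mm thick, reaching 22 mm from the corner to -y) goes behind the blank's rear face, the cheek (faces -y, 12 mm thick, reaching 28 mm forward) lies along the side turned away from the fence
- stick_tail (a point): on the stick's bar, 50 mm behind the middle of the grip, 7 mm above its underside (the bar ends about 11 mm beyond)
- mat: black rubber mat for the push stick, 150 mm (x) by 250 mm (y), flush with the bench; origin at its centre. The notch and the tail of the laid-down stick must both be on it
- board: grey assembly board, fixed: 100 mm (x) by 250 mm (y), 8 mm thick; origin at the centre of its underside on the bench. Takes three blanks in a row along y, wholly on it, at any yaw
- base_a: square pale-wood blank, the base of a candle stand: 66 x 66 x 18 mm, 0.06 to 0.11 kg; origin at the centre of its underside, x and y along its edges. Lies flat on the bench on the infeed (-y) side at the start, or is absent (2 or 3 of the three blanks are there)
- base_b: square pale-wood blank, the base of a candle stand: 66 x 66 x 18 mm, 0.06 to 0.11 kg; origin at the centre of its underside, x and y along its edges. Lies flat on the bench on the infeed (-y) side at the start, or is absent (2 or 3 of the three blanks are there)
- base_c: square pale-wood blank, the base of a candle stand: 66 x 66 x 18 mm, 0.06 to 0.11 kg; origin at the centre of its underside, x and y along its edges. Lies flat on the bench on the infeed (-y) side at the start, or is absent (2 or 3 of the three blanks are there)
- candle_a: filled candle in green glass, a cylinder 54 mm across, 45 mm tall, white wax inside, 0.12 to 0.21 kg; origin at the centre of its underside, z up its axis. Thin glass: a grip of 20 to 40 N is safe. Stands on the bench, in front of the fence or at the left end of the bench
- candle_b: filled candle in green glass, a cylinder 54 mm across, 45 mm tall, white wax inside, 0.12 to 0.21 kg; origin at the centre of its underside, z up its axis. Thin glass: a grip of 20 to 40 N is safe. Stands on the bench, in front of the fence or at the left end of the bench
- candle_c: filled candle in green glass, a cylinder 54 mm across, 45 mm tall, white wax inside, 0.12 to 0.21 kg; origin at the centre of its underside, z up its axis. Thin glass: a grip of 20 to 40 N is safe. Stands on the bench, in front of the fence or at the left end of the bench
- polish: bystander: brass tin with a red lid, 70 mm across, 42 mm tall
- tape: bystander: yellow tape measure, 70 x 38 x 62 mm tall
- sanding_block: bystander: cork sanding block, 110 x 60 x 26 mm
- square: bystander: try square lying flat, wooden stock 110 mm, steel blade 150 mm
- glue: bystander: white glue bottle, 56 mm across, 160 mm tall
- pencil: bystander: yellow pencil, 160 mm long
There are look-alikes about, which are no part of the job. What is shaped like the base_c but red is not meant.

How it is judged:
By the outcome, as a careful person would: the job done as asked, in the order asked, and still so for the second after the job is handed in, with the robot touching nothing.
Of base_a, base_b, base_c only 2 to 3 are there at a start; the rules pass over those that are not, and their reading is None.
At some moment in a run one of stick, candle_a, candle_b, candle_c may be knocked a few centimetres aside while the robot is not near it.
It also fails if it takes over 210 s, if anything falls off the work surface, if the arm or the gripper's body presses on something with over 40 N, if the wrist force passes 120 N, or if a joint passes its speed limit or range.

## Working session

There is one attempt and no reset: what is moved stays moved. The work goes in short steps, Python scripts to look and compute and a shell command to move; the robot and the scene stay as the last step left them, time stands still between calls to the robot, and variables do not carry over. Pictures are saved under pics/ and viewed, at most 14 in all, crops included, and the job is handed in when it is done.

```bash
mkdir -p pics; ls; cat > h.py <<'E'
import numpy as np, cv2
from station import telemetry, snapshot, manip
def snap(n):
    s=snapshot(n); s['R']=cv2.Rodrigues(np.array(s['rvec'],float))[0]; s['t']=np.array(s['tvec'],float).ravel(); s['K']=np.array(s['camera_matrix']); return s
def save(s,f): cv2.imwrite('pics/'+f,s['image'][:,:,::-1])
def cloud(s):
    d=s['depth'];v,u=np.indices(d.shape);K=s['K']
    p=np.stack([(u-K[0,2])/K[0,0]*d,(v-K[1,2])/K[1,1]*d,d],-1)
    return (p-s['t'])@s['R']      # world xyz per pixel
def proj(s,P): 
    c=np.atleast_2d(P)@s['R'].T+s['t']; c=c@s['K'].T; return c[:,:2]/c[:,2:]
def ray(s,u,v,z):
    d=s['R'].T@np.linalg.inv(s['K'])@[u,v,1]; o=-s['R'].T@s['t']; return o+d*(z-o[2])/d[2]
E
python3 - <<'E'
from h import *
for n in('top','side'):
    s=snap(n); save(s,n+'0.png'); np.savez('/tmp/%s0.npz'%n,**{k:s[k] for k in('image','depth','K','R','t')}); print(n,-s['R'].T@s['t'],s['K'].tolist())
print({k:np.round(v,3) for k,v in telemetry.sense().items()})
E
```

```text
pics
top [ 0.35616951 -0.08039326  1.3426287 ] [[436.30400008522884, 0.0, 319.93358263903104], [0.0, 436.30400008522884, 237.3713537631275], [0.0, 0.0, 1.0]]
side [ 0.05117482 -1.18462026  1.08590247] [[547.9585408513973, 0.0, 321.8898037783691], [0.0, 547.9585408513973, 240.8349654839546], [0.0, 0.0, 1.0]]
{'t': np.float64(0.1), 'q': array([ 0.976,  0.528,  1.434,  0.   ,  1.181, -0.178]), 'qd': array([-0.   , -0.003, -0.003,  0.002, -0.003,  0.002]), 'tau': array([-0.0000e+00, -4.4331e+01, -1.7858e+01, -0.0000e+00,  4.0000e-03,
       -0.0000e+00]), 'tcp_pos': array([0.253, 0.571, 0.249]), 'tool_rot': array([ 0.207,  0.978, -0.001, -0.   ]), 'force': array([-0.372,  0.363,  0.506]), 'ft_torque': array([-0.008, -0.053, -0.002]), 'gripper_force': np.float64(0.0), 'finger_gap': np.float64(1.001)}
```

View pics/top0.png

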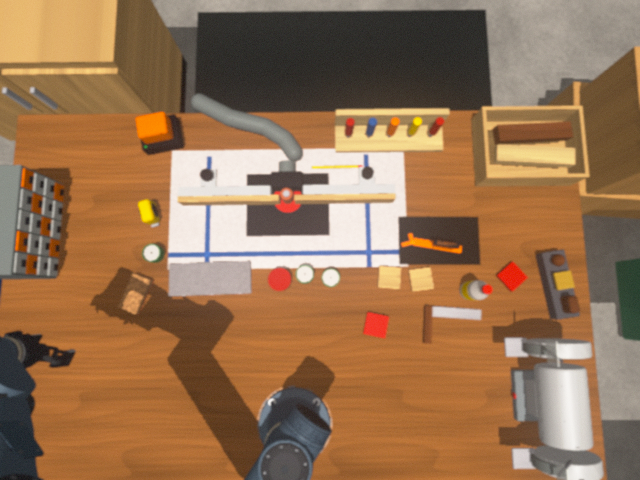

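View pics/side0.png

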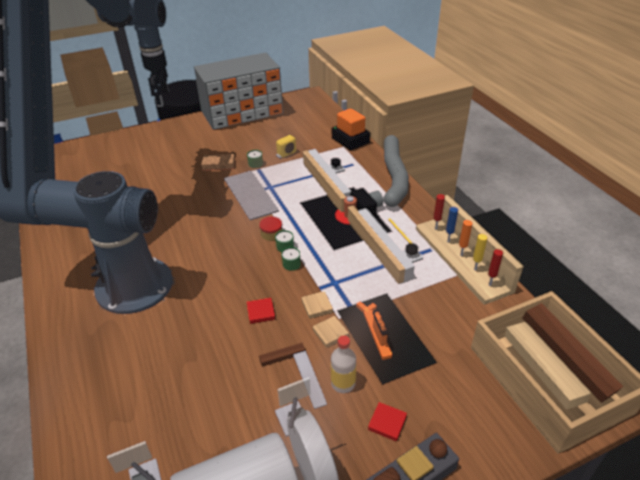

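```bash
cat > m0.py <<'E'
from h import *
T={n:dict(np.load('/tmp/%s0.npz'%n)) for n in('top','side')}
def comps(s,name,cond,zlo,zhi,amin):
    P=cloud(s); hsv=cv2.cvtColor(s['image'],cv2.COLOR_RGB2HSV).astype(int); H,S,V=hsv[...,0],hsv[...,1],hsv[...,2]
    m=(cond(H,S,V)&(P[...,2]>zlo)&(P[...,2]<zhi)&(P[...,0]>.2)&(P[...,0]<.95)&(abs(P[...,1])<.75)).astype(np.uint8)
    n,l,st,c=cv2.connectedComponentsWithStats(m)
    for i in range(1,n):
        if st[i,4]<amin: continue
        q=P[l==i]; (cx,cy),(w,h),a=cv2.minAreaRect((q[:,:2]*1000).astype(np.float32))
        print(name,'px',c[i].round(0),st[i,4],'ctr mm',round(cx,1),round(cy,1),'mean',(q[:,:2].mean(0)*1000).round(1),'size',round(w,1),round(h,1),'ang',round(a,1),'z50',(np.median(q[:,2])*1000).round(1))
for n,s in T.items():
    print('==',n)
    comps(s,'pale',lambda H,S,V:(H>10)&(H<28)&(S>60)&(S<150)&(V>150),.010,.03,60)
    comps(s,'pale-fence',lambda H,S,V:(H>10)&(H<28)&(S>50)&(S<170)&(V>110),.045,.07,60)
    comps(s,'orange',lambda H,S,V:(H>4)&(H<16)&(S>200)&(V>150),.004,.1,30)
    comps(s,'wax',lambda H,S,V:(S<60)&(V>130),.03,.06,25)
    comps(s,'grey',lambda H,S,V:(S<60)&(V>70)&(V<190),.004,.016,300)
    comps(s,'mat',lambda H,S,V:(V<60),-.02,.01,300)
    comps(s,'red',lambda H,S,V:((H<5)|(H>174))&(S>180)&(V>120),.01,.08,60)
E
python3 m0.py
python3 - <<'E'
import cv2
a=cv2.imread('pics/top0.png'); cv2.imwrite('pics/topcrop.png',cv2.resize(a[170:350,120:520],None,fx=2,fy=2,interpolation=cv2.INTER_CUBIC))
E
```

```text
== top
pale px [504. 122.] 177 ctr mm 916.5 -679.2 mean [ 914.6 -669.4] size 31.5 135.2 ang 11.2 z50 14.3
pale px [387. 139.] 2359 ctr mm 864.6 -299.0 mean [ 859.5 -293.8] size 339.7 87.8 ang 89.9 z50 18.6
pale px [509. 169.] 236 ctr mm 764.9 -681.5 mean [ 761.7 -677.9] size 39.2 135.5 ang 0.6 z50 12.0
pale px [502. 184.] 88 ctr mm 709.2 -650.2 mean [ 708.6 -648.4] size 154.4 4.0 ang 89.8 z50 20.9
pale px [363. 202.] 91 ctr mm 657.1 -202.7 mean [ 657.3 -213.1] size 3.1 201.3 ang 0.1 z50 20.8
pale px [232. 203.] 83 ctr mm 655.1 183.4 mean [655.2 192.6] size 2.4 163.8 ang 0.2 z50 22.8
pale px [389. 277.] 480 ctr mm 423.9 -286.3 mean [ 423.7 -286.3] size 67.1 65.6 ang 85.1 z50 18.6
pale px [420. 279.] 483 ctr mm 417.7 -382.6 mean [ 417.5 -381.8] size 65.8 66.9 ang 6.8 z50 18.8
pale px [141. 279.] 74 ctr mm 425.7 461.3 mean [424.8 459.4] size 57.7 14.4 ang 62.1 z50 25.9
pale px [132. 301.] 249 ctr mm 358.2 482.9 mean [358. 483.] size 49.9 64.0 ang 66.4 z50 26.1
pale-fence px [491. 160.] 338 ctr mm 774.2 -604.5 mean [ 776.9 -602.8] size 285.7 141.2 ang 39.1 z50 57.4
pale-fence px [510. 11
[... 3670 characters left out ...]
e 53.7 48.3 ang 67.7 z50 40.1
grey px [251. 195.] 1290 ctr mm 432.0 255.5 mean [426. 249.] size 111.8 256.2 ang 1.5 z50 8.4
grey px [308. 375.] 560 ctr mm 316.2 -486.7 mean [ 317.7 -479.1] size 153.9 30.7 ang 85.6 z50 8.2
mat px [330. 222.] 1358 ctr mm 608.7 19.8 mean [605.3  12.3] size 253.6 96.3 ang 89.9 z50 1.2
mat px [400. 349.] 2432 ctr mm 538.8 -463.6 mean [ 551.7 -501.2] size 218.0 146.6 ang 89.3 z50 1.4
red px [275. 225.] 93 ctr mm 430.9 28.5 mean [429.4  26. ] size 58.7 31.2 ang 56.2 z50 42.4
red px [260. 309.] 490 ctr mm 283.7 -245.2 mean [ 282.8 -247.5] size 68.8 64.7 ang 78.3 z50 17.9
red px [387. 420.] 848 ctr mm 424.6 -662.5 mean [ 423.4 -664.2] size 68.9 64.0 ang 40.0 z50 17.9
```

View pics/topcrop.png

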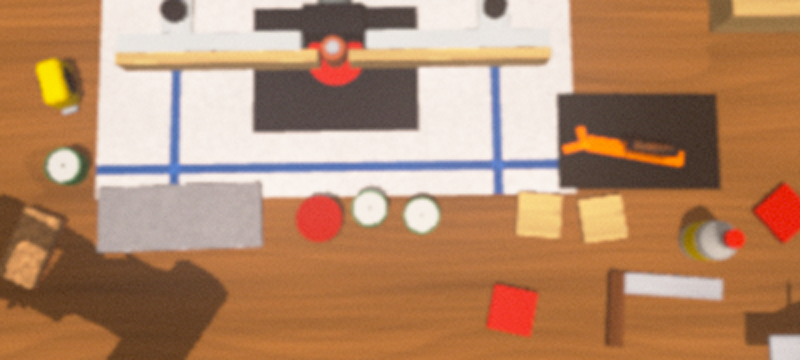

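Candidates for the blanks: pale squares at top-view (390,278) and (421,279). The red squares at (376,324) and (511,276) are look-alikes, and the pale wood at (535,155) lies in a crate. I choose the two pale ones, so base count is 2. The stick is at (432,243), the candles are at (305,273), (331,277) and (152,253), and the board is at (210,278). The side view agrees on heights: blanks 18 mm, wax 40 mm, board 8 mm.

```bash
python3 -m crank '0 0 0 0 0 .0735; 0 0 0 0 0 .0735; 0 0 0 0 0 .0735; 0 0 0 0 0 .0735; 0 0 0 0 0 .0735' 1
python3 -m crank '0 0 0 0 0 .0735; 0 0 0 0 0 .0735; 0 0 0 0 0 .0735; 0 0 0 0 0 .0735; 0 0 0 0 0 .0735' 
python3 -m crank '-1 .87 0 0 0 0; -1 .87 0 0 0 0; -1 .87 0 0 0 0; -1 .87 0 0 0 0; -1 .87 0 0 0 0'
python3 -m crank '-1 0 0 0 0 0; -1 0 0 0 0 0; -1 0 0 0 0 0; -1 0 0 0 0 0; -1 0 0 0 0 0'
python3 -m crank '-1 0 0 0 0 0; -1 0 0 0 0 0; -1 0 0 0 0 0; -1 0 0 0 0 0; -1 0 0 0 0 0'
python3 -m crank '-1 0 0 0 0 0; -1 0 0 0 0 0; -1 0 0 0 0 0; -1 0 0 0 0 0; -1 0 0 0 0 0'
python3 - <<'E'
from h import *
s=snap('wrist'); save(s,'w1.png'); np.savez('/tmp/w1.npz',**{k:s[k] for k in('image','depth','K','R','t')}); print(-s['R'].T@s['t'])
t=snap('top'); np.savez('/tmp/top1.npz',**{k:t[k] for k in('image','depth','K','R','t')})
E
```

```text
t: 0.6
tcp_pos: [0.2527, 0.5711, 0.2494]
tool_rot: [0.479, 0.878, -0.001, -0.0]
force: [-0.4, 0.2, 0.4]
finger_gap: 1.0
gripper_force: 0.0
t: 1.1
tcp_pos: [0.2528, 0.5711, 0.2494]
tool_rot: [0.709, 0.705, -0.001, 0.0]
force: [0.3, 0.1, 0.0]
finger_gap: 0.995
gripper_force: 0.0
t: 1.6
tcp_pos: [0.4177, 0.3811, 0.2497]
tool_rot: [0.707, 0.707, -0.0, -0.0]
force: [1.3, 0.4, 0.5]
finger_gap: 0.999
gripper_force: 0.0
t: 2.1
tcp_pos: [0.4164, 0.1812, 0.2498]
tool_rot: [0.707, 0.707, -0.0, -0.0]
force: [0.2, -0.2, -0.5]
finger_gap: 1.0
gripper_force: 0.0
t: 2.6
tcp_pos: [0.4163, -0.0187, 0.2499]
tool_rot: [0.707, 0.707, -0.0, -0.0]
force: [0.5, 0.0, 1.3]
finger_gap: 1.0
gripper_force: 0.0
t: 3.1
tcp_pos: [0.4162, -0.2187, 0.2498]
tool_rot: [0.707, 0.707, 0.0, -0.0]
force: [0.1, -0.1, -0.0]
finger_gap: 0.999
gripper_force: 0.0
[ 0.41589521 -0.14407317  0.37308923]
```

View pics/w1.png

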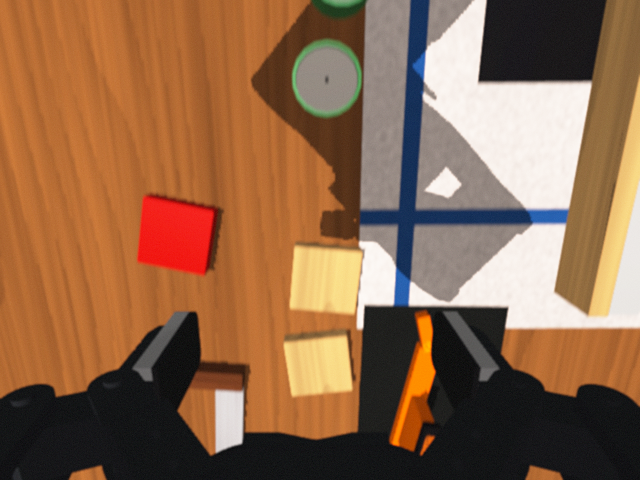

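Wrist view: the blanks are at (327,279) and (319,364), the red look-alike is at (177,234), a candle is at (327,78), the stick is at (415,380) and the fence face is at right.

```bash
cat > m1.py <<'E'
from h import *
def blanks(s,pr=True,zr=(.012,.035)):
    P=cloud(s);h=cv2.cvtColor(s['image'],cv2.COLOR_RGB2HSV).astype(int);H,S,V=h[...,0],h[...,1],h[...,2]
    m=((H>12)&(H<28)&(S>60)&(S<170)&(V>140)&(P[...,2]>zr[0])&(P[...,2]<zr[1])&(P[...,0]<.9)).astype(np.uint8)
    m=cv2.morphologyEx(m,cv2.MORPH_OPEN,np.ones((3,3)))
    n,l,st,c=cv2.connectedComponentsWithStats(m); out=[]
    for i in range(1,n):
        if st[i,4]<150: continue
        q=P[l==i]; r=cv2.minAreaRect((q[:,:2]*1000).astype(np.float32))
        if 55<min(r[1]) and max(r[1])<80:
            print('blank',np.round(r[0],1),np.round(r[1],1),round(r[2]%90,1),'mean',(q[:,:2].mean(0)*1000).round(1),'z',round(np.median(q[:,2])*1000,1))
if __name__=='__main__':
    s=dict(np.load('/tmp/w1.npz')); blanks(s); t=dict(np.load('/tmp/top1.npz')); blanks(t)
    P=cloud(s)
    # fence face: points with z 10..45mm around x .6-.7
    m=(P[...,2]>.01)&(P[...,2]<.045)&(P[...,0]>.62)&(P[...,0]<.68); q=P[m]; 
    if len(q)>50: a=np.polyfit(q[:,1],q[:,0],1); print('face wrist',a,a[1]+a[0]*.02,q[:,1].min(),q[:,1].max(),len(q))
    for s,n in((dict(np.load('/tmp/top0.npz')),'top'),(dict(np.load('/tmp/side0.npz')),'side')):
        P=cloud(s); m=(P[...,2]>.046)&(P[...,2]<.062)&(P[...,0]>.63)&(P[...,0]<.73)&(abs(P[...,1])<.4); q=P[m]
        print(n,'fence top y',np.percentile(q[:,1],[0,.5,99.5,100]),'x',np.percentile(q[:,0],[1,99]))
        m=(P[...,2]>.056)&(P[...,2]<.066)&(P[...,0]>.63)&(P[...,0]<.70)&(abs(P[...,1])<.1);q=P[m]
        print(' drum',len(q), q.mean(0) if len(q) else 0)
        m=(P[...,2]>.005)&(P[...,2]<.012)&(P[...,0]>.35)&(P[...,0]<.5)&(P[...,1]>.1)&(P[...,1]<.42);q=P[m]
        print(' board',cv2.minAreaRect((q[:,:2]*1000).astype(np.float32)),np.percentile(q[:,:2],[.5,99.5],axis=0))
        m=(P[...,2]>.01)&(P[...,2]<.045)&(P[...,0]>.64)&(P[...,0]<.67);q=P[m]
        if len(q)>50: print(' face',np.median(q[:,0]),len(q))
    # drum gap from rail ends in top: 
E
python3 m1.py
```

```text
blank [ 425.2 -287.6] [66.1 66.1] 84.9 mean [ 425.2 -286.2] z 17.3
blank [ 418.7 -383.8] [66. 67.] 6.7 mean [ 418.9 -381.9] z 17.2
face wrist [-0.00532036  0.6574038 ] 0.6572973976098831 -0.3076883603716531 -0.04821582249219371 8589
top fence top y [-0.30673154 -0.30306131  0.34979294  0.35351596] x [0.65466992 0.72662979]
 drum 270 [0.67287602 0.00348825 0.0590064 ]
 board ((425.3399963378906, 260.13385009765625), (317.9371643066406, 149.3165740966797), 89.53578186035156) [[0.35686229 0.10855956]
 [0.49755492 0.4049265 ]]
 face 0.6562057076907851 635
side fence top y [-0.31403995 -0.3089854   0.34850836  0.35559815] x [0.65446765 0.72643741]
 drum 154 [0.671222   0.00310137 0.05909183]
 board ((425.1126708984375, 259.0545959472656), (149.3422393798828, 316.01312255859375), 0.15421804785728455) [[0.35811624 0.12891409]
 [0.49653354 0.40850028]]
 face 0.6574586435707206 1024
```

```bash
python3 -m crank '-.85 .12 0 0 0 0; -.86 .11 0 0 0 0; 0 0 1 0 0 .055; 0 0 1 0 0 0; 0 0 1 0 0 0' 1
python3 -m crank '0 0 1 0 0 0; 0 0 .8 0 0 0; 0 0 .6 0 0 0; 0 0 .3 0 0 0; 0 0 0 0 0 0' 
python3 -m crank '0 0 0 0 0 0; 0 0 0 0 0 0; 0 0 0 0 0 0; 0 0 0 0 0 0; 0 0 0 0 0 0' -1 40
python3 -m crank '0 0 0 0 0 0; 0 0 -.5 0 0 0; 0 0 -.7 0 0 0; 0 0 -.7 0 0 0; 0 0 0 0 0 0'
```

```text
t: 3.7
tcp_pos: [0.4258, -0.2852, 0.1289]
tool_rot: [0.737, 0.676, 0.0, 0.0]
force: [1.0, 0.8, 0.2]
finger_gap: 1.001
gripper_force: 0.0
t: 4.2
tcp_pos: [0.4251, -0.2844, 0.0206]
tool_rot: [0.737, 0.676, -0.0, -0.002]
force: [-0.5, 0.6, -0.5]
finger_gap: 1.005
gripper_force: 0.0
t: 4.7
tcp_pos: [0.4265, -0.2862, 0.0235]
tool_rot: [0.737, 0.676, 0.0, 0.001]
force: [1.3, 1.3, 7.0]
finger_gap: 0.752
gripper_force: 44.9
t: 5.2
tcp_pos: [0.4275, -0.2873, 0.1015]
tool_rot: [0.737, 0.676, 0.0, 0.004]
force: [0.4, -1.3, -1.1]
finger_gap: 0.757
gripper_force: 44.8
```

```bash
python3 -m crank '0 0 0 0 0 -.0706; 0 0 0 0 0 -.0706; 0 0 0 0 0 -.0706; 0 0 0 0 0 -.0706; 0 0 0 0 0 -.0706'
python3 -m crank '0 0 0 0 0 -.0706; 0 0 0 0 0 -.0706; 0 0 0 0 0 -.0706; 0 0 0 0 0 -.0706; 0 0 0 0 0 -.0706'
python3 -m crank '0 0 0 0 0 -.0706; 0 0 0 0 0 -.0706; 0 0 0 0 0 -.0706; 0 0 0 0 0 -.0706; 0 0 0 0 0 -.0706'
python3 -m crank '-.47 .573 0 0 0 0; -.47 .573 0 0 0 0; -.47 .573 0 0 0 0; -.47 .573 0 0 0 0; -.47 .573 0 0 0 0'
python3 -m crank '-.47 .573 0 0 0 0; -.47 .573 0 0 0 0; -.47 .573 0 0 0 0; -.47 .573 0 0 0 0; -.47 .573 0 0 0 0'
python3 -m crank '0 0 .5 0 0 0; 0 0 .5 0 0 0; 0 0 .5 0 0 0; 0 0 0 0 0 0; 0 0 0 0 0 0'
```

```text
t: 5.7
tcp_pos: [0.4255, -0.2854, 0.0975]
tool_rot: [0.522, 0.853, 0.0, -0.0]
force: [0.1, 0.2, -0.5]
finger_gap: 0.752
gripper_force: 44.8
t: 6.2
tcp_pos: [0.4255, -0.2853, 0.0975]
tool_rot: [0.269, 0.963, 0.0, -0.0]
force: [0.2, 0.3, -0.9]
finger_gap: 0.756
gripper_force: 44.8
t: 6.7
tcp_pos: [0.4255, -0.2853, 0.0975]
tool_rot: [-0.005, 1.0, 0.0, -0.0]
force: [-0.1, 0.0, -0.1]
finger_gap: 0.756
gripper_force: 44.8
t: 7.2
tcp_pos: [0.5194, -0.1694, 0.0974]
tool_rot: [-0.003, 1.0, 0.0, -0.0]
force: [0.1, 0.2, -0.7]
finger_gap: 0.755
gripper_force: 44.8
t: 7.7
tcp_pos: [0.6126, -0.0542, 0.0972]
tool_rot: [-0.003, 1.0, 0.0, -0.001]
force: [1.4, -0.5, -1.8]
finger_gap: 0.752
gripper_force: 44.8
t: 8.2
tcp_pos: [0.612, -0.0552, 0.0374]
tool_rot: [-0.003, 1.0, 0.0, -0.001]
force: [0.4, -0.1, -0.6]
finger_gap: 0.757
gripper_force: 44.8
```

```bash
python3 -m crank '0 0 .16 0 0 0; 0 0 .15 0 0 0; -.1 0 0 0 0 0; -.1 0 0 0 0 0; 0 0 0 0 0 0'
python3 -m crank '-.06 0 0 0 0 0; -.05 0 0 0 0 0; -.05 0 0 0 0 0; 0 0 0 0 0 0; 0 0 0 0 0 0'
```

```text
t: 8.7
tcp_pos: [0.6216, -0.0554, 0.026]
tool_rot: [-0.003, 1.0, -0.0, 0.001]
force: [0.5, -0.3, -0.8]
finger_gap: 0.756
gripper_force: 44.8
t: 9.2
tcp_pos: [0.6222, -0.055, 0.025]
tool_rot: [-0.004, 1.0, 0.001, -0.005]
force: [-8.7, -2.0, 3.0]
finger_gap: 0.756
gripper_force: 45.2
```

```bash
python3 -m crank '0 0 0 0 0 0; 0 0 0 0 0 0; 0 0 0 0 0 0; 0 0 0 0 0 0; 0 0 0 0 0 0' 1
python3 -m crank '0 0 -.3 0 0 0; 0 0 -.6 0 0 0; 0 0 -.6 0 0 0; 0 0 -.6 0 0 0; 0 0 -.5 0 0 0'
python3 -m crank '.509 -.82 0 0 0 0; .509 -.82 0 0 0 0; .509 -.82 0 0 0 0; .509 -.82 0 0 0 0; .509 -.82 0 0 0 0'
python3 -m crank '.509 -.82 0 0 0 0; .509 -.82 0 0 0 0; .509 -.82 0 0 0 0; .509 -.82 0 0 0 0; .509 -.82 0 0 0 0'
python3 -m crank '0 0 0 0 0 .0928; 0 0 0 0 0 .0928; 0 0 0 0 0 .0928; 0 0 0 0 0 .0928; 0 0 0 0 0 .0928'
python3 -m crank '0 0 0 0 0 .0928; 0 0 0 0 0 .0928; 0 0 0 0 0 .0928; 0 0 0 0 0 .0928; 0 0 0 0 0 .0928'
python3 -m crank '0 0 0 0 0 0; 0 0 0 0 0 0; 0 0 0 0 0 0; 0 0 0 0 0 0; 0 0 0 0 0 0'
python3 - <<'E'
from h import *; from m1 import blanks
blanks(snap('wrist')); blanks(snap('top'))
E
```

```text
t: 9.7
tcp_pos: [0.6273, -0.0552, 0.0258]
tool_rot: [-0.003, 1.0, -0.0, 0.0]
force: [-0.9, 0.9, 0.0]
finger_gap: 1.003
gripper_force: 0.0
t: 10.2
tcp_pos: [0.6274, -0.0553, 0.132]
tool_rot: [-0.003, 1.0, -0.0, 0.001]
force: [1.2, -0.6, -0.3]
finger_gap: 0.998
gripper_force: 0.0
t: 10.7
tcp_pos: [0.5254, -0.2211, 0.1307]
tool_rot: [-0.003, 1.0, -0.0, 0.001]
force: [0.8, 0.1, 0.3]
finger_gap: 1.002
gripper_force: 0.0
t: 11.2
tcp_pos: [0.4244, -0.3859, 0.1306]
tool_rot: [-0.003, 1.0, -0.001, 0.0]
force: [0.5, -0.1, -0.0]
finger_gap: 0.996
gripper_force: 0.0
t: 11.7
tcp_pos: [0.4253, -0.3847, 0.1305]
tool_rot: [0.357, 0.934, -0.0, 0.0]
force: [-1.0, 0.1, 0.5]
finger_gap: 1.0
gripper_force: 0.0
t: 12.2
tcp_pos: [0.4254, -0.3846, 0.1306]
tool_rot: [0.666, 0.746, -0.0, 0.001]
force: [-0.5, 0.6, 0.1]
finger_gap: 1.0
gripper_force: 0.0
t: 12.7
tcp_pos: [0.4252, -0.3844, 0.1297]
tool_rot: [0.664, 0.748, -0.0, 0.0]
force: [0.8, -0.2, -0.8]
finger_gap: 1.001
gripper_force: 0.0
blank [ 418.5 -383.8] [65.9 65.8] 6.7 mean [ 418.4 -382. ] z 17.3
blank [623.9 -52.3] [62.3 66.3] 89.9 mean [624.8 -52.2] z 18.8
```

```bash
python3 -m crank '.04 -.165 0 0 0 0; 0 0 .8 0 0 0; 0 0 .8 0 0 0; 0 0 .7 0 0 0; 0 0 .33 0 0 0' 1
python3 -m crank '0 0 0 0 0 0; 0 0 0 0 0 0; 0 0 0 0 0 0; 0 0 0 0 0 0; 0 0 0 0 0 0' -1 40
python3 -m crank '0 0 0 0 0 0; 0 0 -.5 0 0 0; 0 0 -.7 0 0 0; 0 0 -.8 0 0 0; 0 0 0 0 0 0'
python3 -m crank '0 0 0 0 0 -.0928; 0 0 0 0 0 -.0928; 0 0 0 0 0 -.0928; 0 0 0 0 0 -.0928; 0 0 0 0 0 -.0928'
python3 -m crank '0 0 0 0 0 -.0928; 0 0 0 0 0 -.0928; 0 0 0 0 0 -.0928; 0 0 0 0 0 -.0928; 0 0 0 0 0 -.0928'
python3 -m crank '0 0 0 0 0 0; 0 0 0 0 0 0; 0 0 0 0 0 0; 0 0 0 0 0 0; 0 0 0 0 0 0'
```

```text
t: 13.3
tcp_pos: [0.4171, -0.3824, 0.0222]
tool_rot: [0.664, 0.748, 0.0, -0.002]
force: [-0.3, 0.9, -0.2]
finger_gap: 0.998
gripper_force: 0.0
t: 13.8
tcp_pos: [0.4188, -0.384, 0.0253]
tool_rot: [0.664, 0.748, -0.0, 0.001]
force: [-0.3, 0.4, -0.9]
finger_gap: 0.755
gripper_force: 44.4
t: 14.3
tcp_pos: [0.4202, -0.3859, 0.1084]
tool_rot: [0.664, 0.748, -0.001, 0.004]
force: [1.3, -1.0, -0.6]
finger_gap: 0.754
gripper_force: 44.8
t: 14.8
tcp_pos: [0.4181, -0.3831, 0.1037]
tool_rot: [0.351, 0.936, 0.0, -0.001]
force: [0.1, 0.1, -1.1]
finger_gap: 0.758
gripper_force: 44.8
t: 15.3
tcp_pos: [0.4181, -0.3831, 0.1036]
tool_rot: [-0.006, 1.0, 0.001, -0.0]
force: [0.9, -1.0, -0.9]
finger_gap: 0.758
gripper_force: 44.8
t: 15.8
tcp_pos: [0.4184, -0.3836, 0.1044]
tool_rot: [-0.003, 1.0, 0.0, 0.0]
force: [-0.3, -0.2, -0.9]
finger_gap: 0.754
gripper_force: 44.8
```

```bash
python3 -m crank '0 1 0 0 0 0; 0 1 0 0 0 0; -.2 1 0 0 0 0; -.3 1 0 0 0 0; -.6 .9 0 0 0 0'
python3 -m crank '-.8 .39 0 0 0 0; -.8 0 0 0 0 0; -.8 0 0 0 0 0; -.8 0 0 0 0 0; -.54 0 0 0 0 0'
python3 -m crank '0 0 .6 0 0 0; 0 0 .6 0 0 0; 0 0 .5 0 0 0; 0 0 .28 0 0 0; 0 0 0 0 0 0'
python3 -m crank '-.1 0 0 0 0 0; -.1 0 0 0 0 0; -.06 0 0 0 0 0; -.06 0 0 0 0 0; 0 0 0 0 0 0'
```

```text
t: 16.3
tcp_pos: [0.4598, -0.1851, 0.1044]
tool_rot: [-0.002, 1.0, 0.001, -0.001]
force: [0.2, -0.4, -0.7]
finger_gap: 0.755
gripper_force: 44.8
t: 16.8
tcp_pos: [0.6134, -0.1708, 0.1047]
tool_rot: [-0.003, 1.0, -0.001, 0.001]
force: [0.4, -1.4, -0.9]
finger_gap: 0.761
gripper_force: 44.8
t: 17.3
tcp_pos: [0.6106, -0.1708, 0.0248]
tool_rot: [-0.003, 1.0, 0.0, -0.0]
force: [0.3, 0.6, -0.9]
finger_gap: 0.753
gripper_force: 47.5
t: 17.8
tcp_pos: [0.6238, -0.1709, 0.0253]
tool_rot: [-0.003, 1.0, -0.0, 0.0]
force: [-0.5, -1.3, -2.0]
finger_gap: 0.755
gripper_force: 47.5
```

```bash
python3 -m crank '-.05 0 0 0 0 0; -.05 0 0 0 0 0; -.03 0 0 0 0 0; 0 0 0 0 0 0; 0 0 0 0 0 0'
python3 -m crank '0 0 0 0 0 0; 0 0 0 0 0 0; 0 0 0 0 0 0; 0 0 0 0 0 0; 0 0 0 0 0 0' 1
python3 -m crank '0 0 -.5 0 0 0; 0 0 -1 0 0 0; 0 0 -1 0 0 0; 0 0 -1 0 0 0; 0 0 -1 0 0 0'
python3 -m crank '.5 -1 0 0 0 0; .5 -1 0 0 0 0; .5 -1 0 0 0 0; .5 -1 0 0 0 0; .5 -1 0 0 0 0'
python3 -m crank '0 -.5 0 0 0 .0733; 0 0 0 0 0 .0733; 0 0 0 0 0 .0733; 0 0 0 0 0 .0733; 0 0 0 0 0 .0733'
python3 -m crank '0 0 0 0 0 .0733; 0 0 0 0 0 .0733; 0 0 0 0 0 .0733; 0 0 0 0 0 .0733; 0 0 0 0 0 .0733'
python3 -m crank '0 0 0 0 0 .0733; 0 0 0 0 0 .0733; 0 0 0 0 0 .0733; 0 0 0 0 0 .0733; 0 0 0 0 0 .0733'
python3 - <<'E'
from h import *; from m1 import blanks
s=snap('wrist'); save(s,'w2.png'); np.savez('/tmp/w2.npz',**{k:s[k] for k in('image','depth','K','R','t')}); 
t=snap('top'); blanks(t); blanks(s); print(telemetry.sense()['tcp_pos'])
E
```

```text
t: 18.3
tcp_pos: [0.624, -0.1707, 0.0249]
tool_rot: [-0.003, 1.0, 0.001, -0.005]
force: [-10.4, -3.0, 5.2]
finger_gap: 0.756
gripper_force: 48.1
t: 18.8
tcp_pos: [0.6292, -0.1707, 0.0253]
tool_rot: [-0.003, 1.0, -0.0, 0.0]
force: [0.2, -0.6, -0.0]
finger_gap: 0.998
gripper_force: 0.0
t: 19.3
tcp_pos: [0.6287, -0.1706, 0.2068]
tool_rot: [-0.003, 1.0, 0.0, 0.0]
force: [0.4, 0.1, -1.1]
finger_gap: 0.999
gripper_force: 0.0
t: 19.8
tcp_pos: [0.5292, -0.3727, 0.2054]
tool_rot: [-0.003, 1.0, -0.0, 0.0]
force: [0.9, 0.0, 0.3]
finger_gap: 0.996
gripper_force: 0.0
t: 20.3
tcp_pos: [0.53, -0.3914, 0.2051]
tool_rot: [0.284, 0.959, 0.0, -0.0]
force: [-1.0, -0.2, -0.2]
finger_gap: 1.001
gripper_force: 0.0
t: 20.8
tcp_pos: [0.5302, -0.3912, 0.2052]
tool_rot: [0.544, 0.839, 0.0, -0.0]
force: [-0.3, 0.4, -0.5]
finger_gap: 1.0
gripper_force: 0.0
t: 21.3
tcp_pos: [0.5302, -0.3912, 0.2051]
tool_rot: [0.76, 0.65, 0.0, -0.0]
force: [0.1, -0.2, 0.4]
finger_gap: 1.001
gripper_force: 0.0
blank [ 624.4 -168.7] [65.6 68. ] 89.8 mean [ 625.4 -169.1] z 18.6
blank [623.8 -52.4] [62.2 68.2] 89.9 mean [624.4 -51.9] z 18.6
[ 0.53014534 -0.39120147  0.20516704]
```

View pics/w2.png

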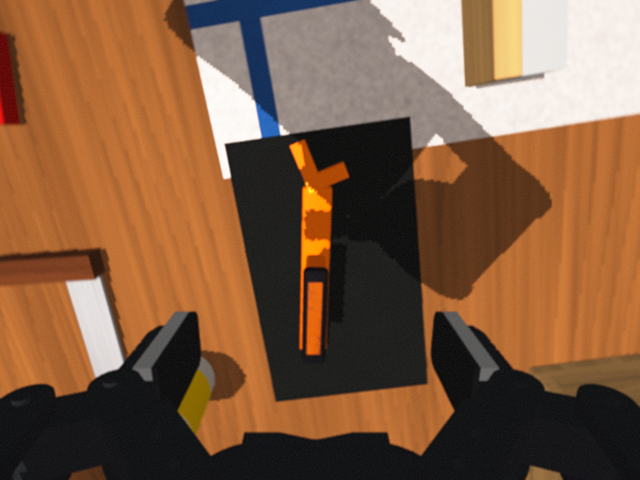

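Wrist view: the stick lies on the mat, with its grip cap at (315,315), the bar running up to the notch corner at about (319,172), the cheek to upper left and the heel to upper right. The mat's corners are at (228,143), (410,118), (426,382) and (276,400).

```bash
python3 - <<'E'
from h import *
s=dict(np.load('/tmp/w2.npz')); P=cloud(s)
roi=(P[...,0]>.45)&(P[...,0]<.62)&(P[...,1]>-.56)&(P[...,1]<-.30)
top=roi&(P[...,2]>.06)&(P[...,2]<.08); q=P[top]; r=cv2.minAreaRect((q[:,:2]*1000).astype(np.float32)); print('cap',r,np.median(q[:,2]),q.mean(0))
bar=roi&(P[...,2]>.009)&(P[...,2]<.02); q=P[bar]; print('bar n',len(q),np.median(q[:,2]))
n,l,st,c=cv2.connectedComponentsWithStats(bar.astype(np.uint8))
for i in range(1,n):
    if st[i,4]>60: print(i,st[i],cv2.minAreaRect((P[l==i][:,:2]*1000).astype(np.float32)))
for nme,(u,v) in dict(corner=(319,172),cheek=(297,146),heel=(344,172),tail=(313,360)).items(): print(nme,ray(s,u,v,.014).round(4))
for u,v in((228,143),(410,118),(426,382),(276,400)): print('mat',ray(s,u,v,0).round(4))
print('fence end',ray(s,470,85,0).round(4))
E
```

```text
cap ((519.7713623046875, -450.91180419921875), (75.77761840820312, 17.980627059936523), 79.83305358886719) 0.06904514207080101 [ 0.52020096 -0.44825389  0.06886487]
bar n 3485 0.013249939191507224
1 [ 290  140   59  210 3436] ((531.1219482421875, -420.0535888671875), (183.48275756835938, 44.81575393676758), 83.28152465820312)
corner [ 0.5384 -0.3536  0.014 ]
cheek [ 0.5247 -0.3312  0.014 ]
heel [ 0.5579 -0.3566  0.014 ]
tail [ 0.5073 -0.5207  0.014 ]
mat [ 0.4693 -0.3209  0.    ]
mat [ 0.616  -0.3244  0.    ]
mat [ 0.6103 -0.5709  0.    ]
mat [ 0.4626 -0.5688  0.    ]
fence end [ 0.664  -0.3072  0.    ]
```

```bash
python3 -m crank '-.74 -.01 0 0 0 0; -.74 -.01 0 0 0 .017; 0 0 .5 0 0 0; 0 0 .9 0 0 0; 0 0 .9 0 0 0' 1
python3 -m crank '0 0 .8 0 0 0; 0 0 .6 0 0 0; 0 0 .3 0 0 0; 0 0 0 0 0 0; 0 0 0 0 0 0'
python3 -m crank '0 0 0 0 0 0; 0 0 0 0 0 0; 0 0 0 0 0 0; 0 0 0 0 0 0; 0 0 0 0 0 0' -1 90
python3 -m crank '0 0 0 0 0 0; 0 0 0 0 0 0; 0 0 0 0 0 0; 0 0 0 0 0 0; 0 0 0 0 0 0'
```

```text
t: 21.9
tcp_pos: [0.5207, -0.4507, 0.1131]
tool_rot: [0.766, 0.643, 0.0, 0.001]
force: [-0.1, 0.2, -0.8]
finger_gap: 0.999
gripper_force: 0.0
t: 22.4
tcp_pos: [0.521, -0.4504, 0.0461]
tool_rot: [0.767, 0.642, 0.0, 0.001]
force: [0.4, -0.2, 0.5]
finger_gap: 1.001
gripper_force: 0.0
t: 22.9
tcp_pos: [0.5205, -0.45, 0.0459]
tool_rot: [0.767, 0.642, -0.0, 0.0]
force: [-0.4, -0.7, 0.5]
finger_gap: 0.18
gripper_force: 87.6
t: 23.4
tcp_pos: [0.5206, -0.4501, 0.0458]
tool_rot: [0.767, 0.642, -0.0, 0.0]
force: [-0.0, 1.0, 5.9]
finger_gap: 0.174
gripper_force: 88.1
```

```bash
python3 -m crank '0 0 -.25 0 0 0; 0 0 -.25 0 0 0; 0 0 0 0 0 .0745; 0 0 0 0 0 .0745; 0 0 0 0 0 0'
python3 -m crank '.601 -.278 0 0 0 0; .601 -.278 0 0 0 0; .601 -.278 0 0 0 0; .601 -.278 0 0 0 0; .601 -.278 0 0 0 0'
python3 -m crank '.601 -.278 0 0 0 0; .601 -.278 0 0 0 0; .601 -.278 0 0 0 0; .601 -.278 0 0 0 0; .601 -.278 0 0 0 0'
python3 -m crank '0 0 .2 0 0 0; 0 0 .2 0 0 0; 0 0 .1 0 0 0; 0 0 0 0 0 0; 0 0 0 0 0 0'
cat > m2.py <<'E'
from h import *; from m1 import blanks
import sys
def stick(s):
    P=cloud(s);h=cv2.cvtColor(s['image'],cv2.COLOR_RGB2HSV).astype(int)
    m=(h[...,0]>4)&(h[...,0]<16)&(h[...,1]>200)&(h[...,2]>120)&(P[...,2]>.004)&(P[...,2]<.06)&(P[...,0]<.68)&(P[...,0]>.4)
    q=P[m]; q=q[abs(q[:,1])<.5]; print('stick max y',q[:,1].max().round(4),'max x',q[:,0].max().round(4),'n',len(q))
if __name__=='__main__':
    s=snap('wrist'); save(s,sys.argv[1]+'.png'); blanks(s); stick(s)
    t=snap('top'); blanks(t); x=telemetry.sense(); print(x['tcp_pos'].round(4),x['tool_rot'].round(4),x['force'].round(1))
E
python3 m2.py w3
```

```text
t: 23.9
tcp_pos: [0.5204, -0.4497, 0.0655]
tool_rot: [0.837, 0.548, 0.0, -0.0]
force: [0.6, -0.1, -1.5]
finger_gap: 0.174
gripper_force: 87.6
t: 24.4
tcp_pos: [0.5174, -0.3164, 0.0654]
tool_rot: [0.836, 0.549, 0.0, 0.0]
force: [0.3, 0.6, -1.5]
finger_gap: 0.177
gripper_force: 87.8
t: 24.9
tcp_pos: [0.5147, -0.1841, 0.0655]
tool_rot: [0.836, 0.549, 0.0, 0.0]
force: [0.9, 0.8, -1.9]
finger_gap: 0.175
gripper_force: 87.8
t: 25.4
tcp_pos: [0.515, -0.1857, 0.0458]
tool_rot: [0.837, 0.548, 0.0, 0.0]
force: [-0.6, 4.0, 5.5]
finger_gap: 0.178
gripper_force: 88.8
stick max y -0.0708 max x 0.575 n 10436
[ 0.515  -0.1857  0.0458] [8.368e-01 5.476e-01 4.000e-04 1.000e-04] [-0.1  4.6  5.6]
```

View pics/w3.png

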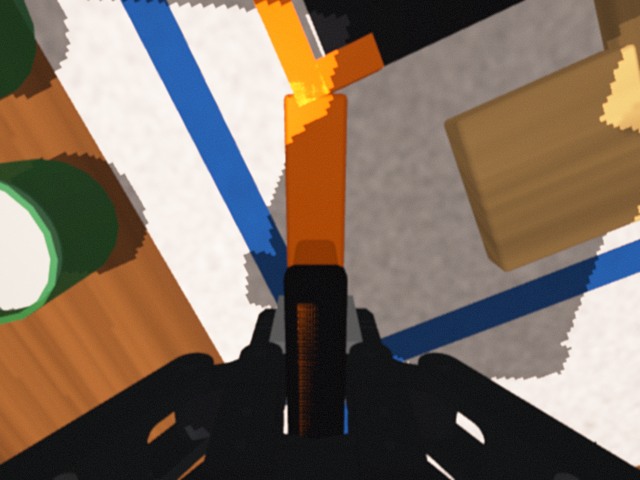

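The notch faces the gap between the blanks as intended: heel at (357,62), blank 2's near corner at (500,268).

```bash
python3 -m crank '.11 .26 0 0 0 0; .11 .26 0 0 0 0; .12 .26 0 0 0 0; 0 0 0 0 0 0; 0 0 0 0 0 0'
python3 -m crank '.11 -.05 0 0 0 0; .11 -.05 0 0 0 0; .04 .09 0 0 0 0; .03 .07 0 0 0 0; 0 0 0 0 0 0'
python3 m2.py w4
```

```text
t: 26.0
tcp_pos: [0.5492, -0.1867, 0.0458]
tool_rot: [0.837, 0.548, 0.0, 0.001]
force: [-2.3, -1.2, 5.2]
finger_gap: 0.175
gripper_force: 88.8
t: 26.5
tcp_pos: [0.5528, -0.1754, 0.0458]
tool_rot: [0.836, 0.549, -0.002, -0.002]
force: [-7.7, -5.0, 12.2]
finger_gap: 0.173
gripper_force: 89.8
stick max y -0.0605 max x 0.6125 n 15620
[ 0.5528 -0.1754  0.0458] [ 0.8361  0.5485 -0.0022 -0.0018] [-7.  -4.8 12.2]
```

View pics/w4.png

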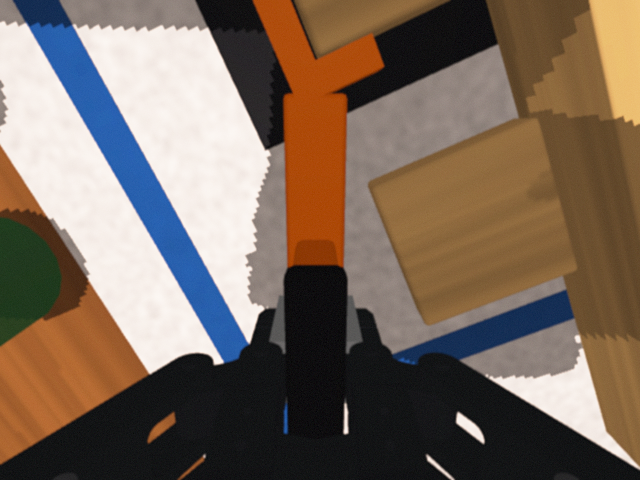

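```bash
for i in 1; do python3 -m crank '.25 -.11 0 0 0 0; .25 -.11 0 0 0 0; .25 -.11 0 0 0 0; .25 -.11 0 0 0 0; .25 -.11 0 0 0 0'; done
python3 m2.py w5
```

```text
t: 27.1
tcp_pos: [0.554, -0.1225, 0.0458]
tool_rot: [0.836, 0.549, -0.002, 0.001]
force: [-7.4, -10.5, 8.3]
finger_gap: 0.173
gripper_force: 89.2
stick max y -0.0077 max x 0.6138 n 15769
blank [629.    1.8] [55.1 59.2] 0.1 mean [ 6.307e+02 -4.000e-01] z 18.8
[ 0.5539 -0.1207  0.0458] [ 8.361e-01  5.486e-01 -1.300e-03 -5.000e-04] [-4.6 -4.5 10.1]
```

```bash
python3 -m crank '.25 -.11 0 0 0 0; .25 -.11 0 0 0 0; .25 -.11 0 0 0 0; .25 -.11 0 0 0 0; .25 -.11 0 0 0 0'
python3 -m crank '.25 -.11 0 0 0 0; .25 -.11 0 0 0 0; .25 -.11 0 0 0 0; .25 -.11 0 0 0 0; .25 -.11 0 0 0 0'
python3 -m crank '.25 -.11 0 0 0 0; .25 -.11 0 0 0 0; .25 -.11 0 0 0 0; .25 -.11 0 0 0 0; .25 -.11 0 0 0 0'
python3 -m crank '.25 -.11 0 0 0 0; .25 -.11 0 0 0 0; .25 -.11 0 0 0 0; .25 -.11 0 0 0 0; 0 0 0 0 0 0'
python3 m2.py w6
```

```text
t: 27.7
tcp_pos: [0.5537, -0.0677, 0.0458]
tool_rot: [0.836, 0.549, -0.002, 0.0]
force: [-6.7, -10.3, 9.3]
finger_gap: 0.176
gripper_force: 89.3
t: 28.2
tcp_pos: [0.5534, -0.013, 0.0458]
tool_rot: [0.836, 0.549, -0.002, 0.0]
force: [-6.3, -10.7, 9.1]
finger_gap: 0.174
gripper_force: 89.4
t: 28.7
tcp_pos: [0.5531, 0.0417, 0.0458]
tool_rot: [0.836, 0.549, -0.002, 0.0]
force: [-5.7, -11.3, 10.5]
finger_gap: 0.177
gripper_force: 89.5
t: 29.2
tcp_pos: [0.5529, 0.0871, 0.0458]
tool_rot: [0.836, 0.548, -0.002, -0.001]
force: [-4.1, -4.2, 10.1]
finger_gap: 0.173
gripper_force: 89.4
stick max y 0.2017 max x 0.6591 n 15568
blank [ 624.2 -168.5] [65.3 68. ] 89.5 mean [ 625.  -169.1] z 18.9
[0.5529 0.087  0.0458] [ 0.8363  0.5483 -0.0015 -0.0009] [-3.8 -2.3  9.9]
```

View pics/w6.png

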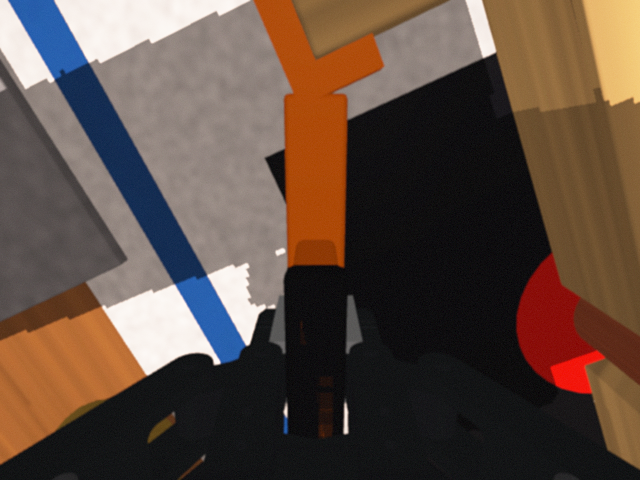

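```bash
python3 -m crank '-.14 .06 0 0 0 0; -.14 .06 0 0 0 0; -.2 -.46 0 0 0 0; -.2 -.46 0 0 0 0; 0 0 -.5 0 0 0'
python3 -m crank '-.868 .379 0 0 0 0; -.868 .379 0 0 0 0; -.868 .379 0 0 0 0; -.868 .379 0 0 0 0; -.868 .379 0 0 0 0'
python3 -m crank '-.868 .379 0 0 0 0; -.868 .379 0 0 0 0; -.868 .379 0 0 0 0; -.868 .379 0 0 0 0; -.868 .379 0 0 0 0'
python3 -m crank '0 0 .2 0 0 0; 0 0 .2 0 0 0; 0 0 .1 0 0 0; 0 0 0 0 0 0; 0 0 0 0 0 0'
python3 m2.py w7
```

```text
t: 29.8
tcp_pos: [0.5086, 0.0758, 0.063]
tool_rot: [0.837, 0.548, -0.004, -0.004]
force: [-0.7, -0.9, -2.9]
finger_gap: 0.176
gripper_force: 88.0
t: 30.3
tcp_pos: [0.5136, -0.1152, 0.0643]
tool_rot: [0.837, 0.548, -0.0, -0.001]
force: [0.3, 0.8, -1.8]
finger_gap: 0.175
gripper_force: 88.3
t: 30.8
tcp_pos: [0.5138, -0.3045, 0.0641]
tool_rot: [0.837, 0.548, 0.0, -0.002]
force: [0.2, -0.7, -2.1]
finger_gap: 0.178
gripper_force: 88.3
t: 31.3
tcp_pos: [0.5135, -0.3028, 0.0458]
tool_rot: [0.836, 0.549, -0.001, -0.001]
force: [-4.9, -4.4, 7.5]
finger_gap: 0.176
gripper_force: 89.4
stick max y -0.1881 max x 0.573 n 15288
blank [618.9 203. ] [70.  64.5] 7.9 mean [617.9 201.8] z 18.2
[ 0.5135 -0.3029  0.0458] [ 8.361e-01  5.486e-01 -1.000e-03 -8.000e-04] [-4.6 -3.   7.4]
```

```bash
python3 -m crank '.12 .27 0 0 0 0; .12 .27 0 0 0 0; .12 .27 0 0 0 0; 0 0 0 0 0 0; 0 0 0 0 0 0'
python3 -m crank '.12 -.05 0 0 0 0; .12 -.05 0 0 0 0; .04 .09 0 0 0 0; .03 .07 0 0 0 0; 0 0 0 0 0 0'
python3 m2.py w8
```

```text
t: 31.9
tcp_pos: [0.5491, -0.3013, 0.0458]
tool_rot: [0.836, 0.549, -0.001, -0.002]
force: [-3.9, 0.6, 8.1]
finger_gap: 0.178
gripper_force: 89.7
t: 32.4
tcp_pos: [0.5542, -0.2917, 0.0459]
tool_rot: [0.836, 0.549, -0.002, -0.003]
force: [-9.6, -2.2, 12.3]
finger_gap: 0.176
gripper_force: 90.2
stick max y -0.1767 max x 0.6133 n 15378
blank [618.  202.9] [67.3 66.7] 8.1 mean [617.1 202.8] z 18.5
[ 0.5542 -0.2917  0.0459] [ 0.8357  0.5491 -0.0024 -0.003 ] [-8.7 -2.9 12.5]
```

View pics/w8.png

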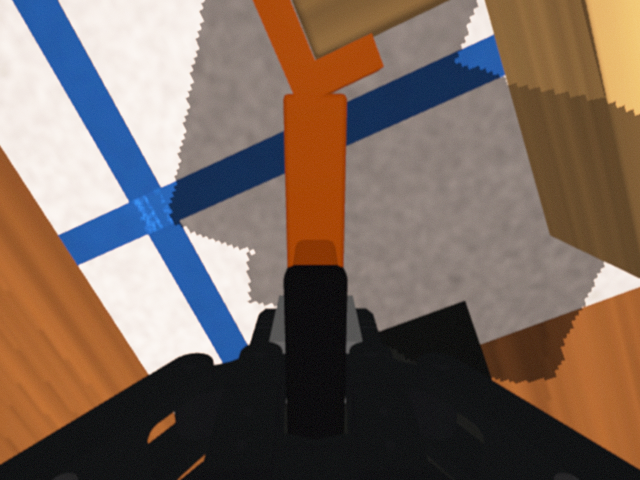

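The notch holds blank 2's rear corner (318,52). Feeding it now, stopping short of blank 1.

```bash
python3 -m crank '.25 -.11 0 0 0 0; .25 -.11 0 0 0 0; .25 -.11 0 0 0 0; .25 -.11 0 0 0 0; .25 -.11 0 0 0 0'
python3 -m crank '.25 -.11 0 0 0 0; .25 -.11 0 0 0 0; .25 -.11 0 0 0 0; .25 -.11 0 0 0 0; .25 -.11 0 0 0 0'
python3 -m crank '.25 -.11 0 0 0 0; .25 -.11 0 0 0 0; .25 -.11 0 0 0 0; .25 -.11 0 0 0 0; .25 -.11 0 0 0 0'
python3 -m crank '.25 -.11 0 0 0 0; .25 -.11 0 0 0 0; .25 -.11 0 0 0 0; .25 -.11 0 0 0 0; .25 -.11 0 0 0 0'
python3 -m crank '.25 -.11 0 0 0 0; .25 -.11 0 0 0 0; .25 -.11 0 0 0 0; .25 -.11 0 0 0 0; 0 0 0 0 0 0'
python3 m2.py w9
```

```text
t: 33.0
tcp_pos: [0.555, -0.241, 0.046]
tool_rot: [0.836, 0.549, -0.003, 0.001]
force: [-9.5, -14.0, 8.6]
finger_gap: 0.177
gripper_force: 89.7
t: 33.5
tcp_pos: [0.5546, -0.1856, 0.0458]
tool_rot: [0.836, 0.549, -0.003, 0.0]
force: [-9.4, -12.4, 8.9]
finger_gap: 0.177
gripper_force: 89.7
t: 34.0
tcp_pos: [0.5543, -0.1305, 0.0458]
tool_rot: [0.836, 0.549, -0.003, -0.0]
force: [-8.8, -12.4, 9.4]
finger_gap: 0.177
gripper_force: 89.9
t: 34.5
tcp_pos: [0.554, -0.0757, 0.0458]
tool_rot: [0.836, 0.549, -0.003, -0.0]
force: [-7.2, -12.5, 11.3]
finger_gap: 0.173
gripper_force: 89.9
t: 35.0
tcp_pos: [0.5537, -0.0302, 0.0458]
tool_rot: [0.836, 0.549, -0.002, -0.001]
force: [-5.0, -5.1, 10.9]
finger_gap: 0.175
gripper_force: 90.1
stick max y 0.0846 max x 0.6749 n 15678
[ 0.5537 -0.0302  0.0458] [ 0.8359  0.5489 -0.002  -0.0015] [-5.4 -4.  11.7]
```

```bash
python3 -m crank '-.2 -.08 0 0 0 0; -.23 .1 0 0 0 0; -.18 -.41 0 0 0 0; -.18 -.41 0 0 0 0; 0 0 -.5 0 0 0'
python3 -m crank '-.92 .416 0 0 0 0; -.92 .416 0 0 0 0; -.92 .416 0 0 0 0; -.92 .416 0 0 0 0; -.92 .416 0 0 0 0'
python3 -m crank '-.92 .416 0 0 0 0; -.92 .416 0 0 0 0; -.92 .416 0 0 0 0; -.92 .416 0 0 0 0; -.92 .416 0 0 0 0'
python3 -m crank '0 0 0 0 0 -.0735; 0 0 0 0 0 -.0735; 0 0 0 0 0 0; 0 0 0 0 0 0; 0 0 0 0 0 0'
```

```text
t: 35.6
tcp_pos: [0.5086, -0.0445, 0.0629]
tool_rot: [0.836, 0.548, -0.004, -0.005]
force: [-1.4, -0.6, -1.6]
finger_gap: 0.172
gripper_force: 88.1
t: 36.1
tcp_pos: [0.5159, -0.2483, 0.064]
tool_rot: [0.836, 0.548, -0.0, -0.002]
force: [0.9, -0.6, -1.6]
finger_gap: 0.177
gripper_force: 88.4
t: 36.6
tcp_pos: [0.5193, -0.4497, 0.0633]
tool_rot: [0.836, 0.548, 0.0, -0.003]
force: [1.4, 0.1, -1.5]
finger_gap: 0.176
gripper_force: 88.4
t: 37.1
tcp_pos: [0.5199, -0.4498, 0.0645]
tool_rot: [0.768, 0.64, 0.0, -0.001]
force: [0.0, -0.7, -1.1]
finger_gap: 0.176
gripper_force: 88.3
```

```bash
python3 -m crank '0 0 .2 0 0 0; 0 0 .15 0 0 0; 0 0 .1 0 0 0; 0 0 .02 0 0 0; 0 0 0 0 0 0'
python3 -m crank '0 0 0 0 0 0; 0 0 0 0 0 0; 0 0 0 0 0 0; 0 0 0 0 0 0; 0 0 0 0 0 0' 1 40
python3 -m crank '0 0 -.3 0 0 0; 0 0 -.7 0 0 0; 0 0 -1 0 0 0; 0 0 -1 0 0 0; 0 0 -1 0 0 0'
python3 -m crank '1 -.1 0 0 0 0; 1 -.1 0 0 0 0; 1 -.1 0 0 0 0; 1 -.1 0 0 0 0; 1 -.1 0 0 0 0'
python3 m2.py w10; python3 - <<'E'
from h import *
s=snap('top'); a=s['image'][:,:,::-1]; cv2.imwrite('pics/top10.png',cv2.resize(a[170:350,120:520],None,fx=2,fy=2,interpolation=cv2.INTER_CUBIC))
E
```

```text
t: 37.6
tcp_pos: [0.5197, -0.4512, 0.0461]
tool_rot: [0.768, 0.64, -0.0, -0.0]
force: [0.1, 0.3, -2.1]
finger_gap: 0.176
gripper_force: 88.4
t: 38.1
tcp_pos: [0.5198, -0.4513, 0.0466]
tool_rot: [0.768, 0.641, -0.0, 0.0]
force: [-0.0, 0.1, 0.6]
finger_gap: 0.988
gripper_force: 0.0
t: 38.6
tcp_pos: [0.5197, -0.4511, 0.2089]
tool_rot: [0.768, 0.641, 0.0, 0.0]
force: [1.2, -0.7, 0.2]
finger_gap: 0.999
gripper_force: 0.0
t: 39.1
tcp_pos: [0.536, -0.2495, 0.2076]
tool_rot: [0.768, 0.64, 0.0, 0.001]
force: [0.5, 0.0, 0.7]
finger_gap: 1.0
gripper_force: 0.0
stick max y -0.3439 max x 0.5458 n 1312
blank [619.1 203.4] [70.  64.5] 7.4 mean [617.9 201.9] z 18.3
blank [623.3  93. ] [68.1 62.7] 1.2 mean [623.5  92.9] z 18.7
[ 0.5353 -0.2454  0.2073] [ 7.664e-01  6.424e-01  3.000e-04 -1.700e-03] [ 0.4 -0.5 -0.7]
```

View pics/top10.png

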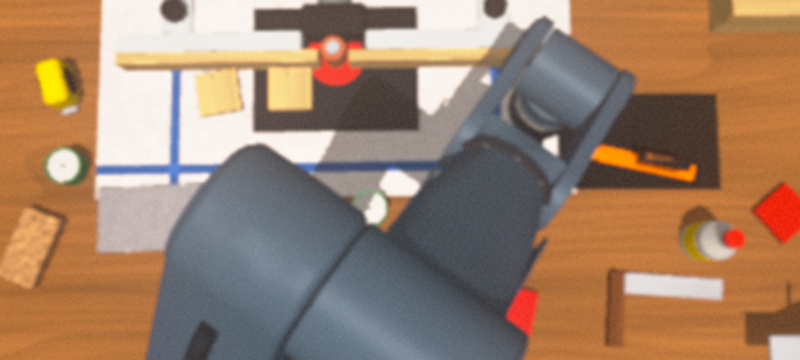

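```bash
python3 -m crank '0 0 0 0 0 -.0743; 0 0 0 0 0 -.0743; 0 0 0 0 0 -.0743; 0 0 0 0 0 -.0743; 0 0 0 0 0 -.0743'
python3 -m crank '0 0 0 0 0 -.0743; 0 0 0 0 0 -.0743; 0 0 0 0 0 -.0743; 0 0 0 0 0 -.0743; 0 0 0 0 0 -.0743'
python3 -m crank '0 0 0 0 0 -.0743; 0 0 0 0 0 -.0743; 0 0 0 0 0 -.0743; 0 0 0 0 0 -.0743; 0 0 0 0 0 -.0743'
python3 -m crank '-.22 .845 0 0 0 0; -.22 .845 0 0 0 0; -.22 .845 0 0 0 0; -.22 .845 0 0 0 0; -.22 .845 0 0 0 0'
python3 -m crank '-.22 .845 0 0 0 0; -.22 .845 0 0 0 0; -.22 .845 0 0 0 0; -.22 .845 0 0 0 0; -.22 .845 0 0 0 0'
python3 -m crank '0 0 0 0 0 0; 0 0 0 0 0 0; 0 0 0 0 0 0; 0 0 0 0 0 0; 0 0 0 0 0 0'
python3 m2.py w11
```

```text
t: 39.75
tcp_pos: [0.5363, -0.2526, 0.2071]
tool_rot: [0.55, 0.835, -0.0, 0.001]
force: [0.4, 0.2, 0.7]
finger_gap: 1.002
gripper_force: 0.0
t: 40.25
tcp_pos: [0.5362, -0.2527, 0.2071]
tool_rot: [0.286, 0.958, -0.001, 0.001]
force: [-0.1, 1.1, 0.8]
finger_gap: 1.0
gripper_force: 0.0
t: 40.75
tcp_pos: [0.5362, -0.2527, 0.2071]
tool_rot: [-0.001, 1.0, -0.001, 0.001]
force: [-0.2, -0.2, 0.7]
finger_gap: 0.999
gripper_force: 0.0
t: 41.25
tcp_pos: [0.5811, -0.0823, 0.2072]
tool_rot: [0.001, 1.0, -0.001, 0.001]
force: [0.8, 0.8, 0.5]
finger_gap: 1.003
gripper_force: 0.0
t: 41.75
tcp_pos: [0.6256, 0.0871, 0.2072]
tool_rot: [0.001, 1.0, -0.0, 0.001]
force: [0.8, -0.6, 0.9]
finger_gap: 1.002
gripper_force: 0.0
t: 42.25
tcp_pos: [0.6242, 0.0857, 0.2065]
tool_rot: [0.001, 1.0, -0.0, -0.0]
force: [-0.3, 0.6, 0.9]
finger_gap: 0.996
gripper_force: 0.0
stick max y 0.0089 max x 0.6746 n 7
[0.6242 0.0861 0.2065] [ 9.e-04  1.e+00 -0.e+00 -0.e+00] [0.  0.5 0.5]
```

View pics/w11.png

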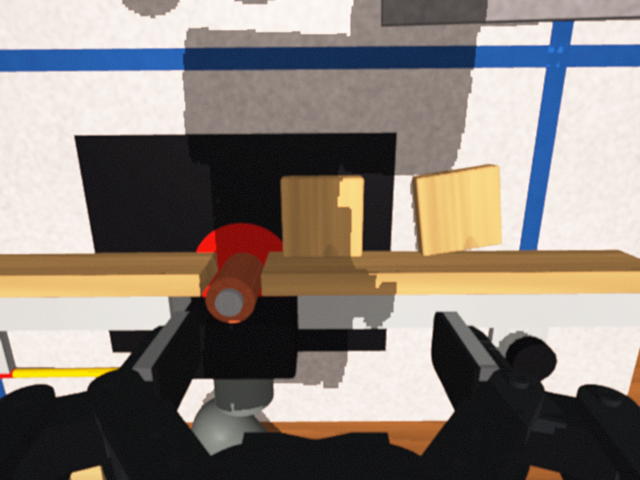

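Wrist view from above the fence: blank 2 is at (322,217) square to the fence, and blank 1 is at (458,210), turned about 8°. Drum at (235,290).

```bash
python3 - <<'E'
from h import *
s=snap('wrist')
for u,v in ((281,177),(363,177),(414,179),(499,166),(501,247),(426,254)): print(ray(s,u,v,.018).round(4))
P=cloud(s); h=cv2.cvtColor(s['image'],cv2.COLOR_RGB2HSV).astype(int)
m=(P[...,2]>.012)&(P[...,2]<.03)&(P[...,0]>.58)&(P[...,0]<.653)&(P[...,1]>.04)&(P[...,1]<.26)
n,l,st,c=cv2.connectedComponentsWithStats(m.astype(np.uint8))
for i in range(1,n):
    if st[i,4]>300: print(c[i].round(),st[i,4],cv2.minAreaRect((P[l==i][:,:2]*1000).astype(np.float32)))
E
```

```text
[0.5901 0.0604 0.018 ]
[0.5902 0.1247 0.018 ]
[0.5918 0.1649 0.018 ]
[0.5818 0.2303 0.018 ]
[0.6479 0.2407 0.018 ]
[0.6539 0.1792 0.018 ]
[459. 210.] 6544 ((618.7316284179688, 203.6204833984375), (66.10923767089844, 66.61527252197266), 9.196064949035645)
[321. 215.] 6081 ((621.9520263671875, 92.2785415649414), (62.12263870239258, 66.07456970214844), 0.43292200565338135)
```

```bash
python3 -m crank '.03 .16 0 0 0 0; 0 0 1 0 0 0; 0 0 1 0 0 0; 0 0 1 0 0 0; 0 0 .8 0 0 0' 1 40
python3 -m crank '0 0 .5 0 0 0; 0 0 .22 0 0 0; 0 0 0 0 0 0; 0 0 0 0 0 0; 0 0 0 0 0 0'
python3 -m crank '0 0 0 0 0 0; 0 0 0 0 0 0; 0 0 0 0 0 0; 0 0 0 0 0 0; 0 0 0 0 0 0' -1 40
python3 -m crank '0 0 -.3 0 0 0; 0 0 -.7 0 0 0; 0 0 -.8 0 0 0; 0 0 -.4 0 0 0; 0 0 0 0 0 0'
```

```text
t: 42.9
tcp_pos: [0.6221, 0.094, 0.0524]
tool_rot: [0.0, 1.0, 0.0, -0.001]
force: [0.4, -1.4, -0.1]
finger_gap: 1.0
gripper_force: 0.0
t: 43.4
tcp_pos: [0.6242, 0.0935, 0.0272]
tool_rot: [0.0, 1.0, -0.0, 0.002]
force: [0.2, 0.1, -0.2]
finger_gap: 1.004
gripper_force: 0.0
t: 43.9
tcp_pos: [0.6238, 0.0933, 0.0275]
tool_rot: [0.0, 1.0, -0.0, 0.001]
force: [-1.4, -0.8, 5.7]
finger_gap: 0.755
gripper_force: 42.7
t: 44.4
tcp_pos: [0.6251, 0.0935, 0.1173]
tool_rot: [0.0, 1.0, -0.0, 0.004]
force: [-0.7, 0.3, -0.1]
finger_gap: 0.746
gripper_force: 44.4
```

```bash
python3 -m crank '.494 .254 0 0 0 0; .494 .254 0 0 0 0; .494 .254 0 0 0 0; .494 .254 0 0 0 0; .494 .254 0 0 0 0'
python3 -m crank '.494 .254 0 0 0 0; .494 .254 0 0 0 0; .494 .254 0 0 0 0; .494 .254 0 0 0 0; .494 .254 0 0 0 0'
python3 -m crank '0 0 .6 0 0 0; 0 0 .6 0 0 0; 0 0 .4 0 0 0; 0 0 .1 0 0 0; 0 0 0 0 0 0'
```

```text
t: 44.9
tcp_pos: [0.5226, 0.1446, 0.1128]
tool_rot: [0.0, 1.0, -0.0, -0.001]
force: [0.7, 0.3, -1.4]
finger_gap: 0.751
gripper_force: 44.4
t: 45.4
tcp_pos: [0.424, 0.1954, 0.1131]
tool_rot: [0.0, 1.0, -0.0, -0.001]
force: [0.4, -0.0, -0.5]
finger_gap: 0.75
gripper_force: 44.4
t: 45.9
tcp_pos: [0.4248, 0.195, 0.0449]
tool_rot: [0.0, 1.0, -0.0, -0.001]
force: [-0.0, -0.9, -1.2]
finger_gap: 0.749
gripper_force: 44.4
```

```bash
python3 -m crank '0 0 .1 0 0 0; 0 0 .1 0 0 0; 0 0 .02 0 0 0; 0 0 0 0 0 0; 0 0 0 0 0 0'
python3 -m crank '0 0 0 0 0 0; 0 0 0 0 0 0; 0 0 0 0 0 0; 0 0 0 0 0 0; 0 0 0 0 0 0' 1 40
python3 -m crank '0 0 -.3 0 0 0; 0 0 -.6 0 0 0; 0 0 -.7 0 0 0; 0 0 -.65 0 0 0; 0 0 0 0 0 0'
python3 -m crank '-.97 .042 0 0 0 0; -.97 .042 0 0 0 0; -.97 .042 0 0 0 0; -.97 .042 0 0 0 0; -.97 .042 0 0 0 0'
python3 -m crank '0 0 0 0 0 -.05; 0 0 0 0 0 -.05; 0 0 0 0 0 0; 0 0 0 0 0 0; 0 0 0 0 0 0'
```

```text
t: 46.4
tcp_pos: [0.4256, 0.1952, 0.0371]
tool_rot: [0.0, 1.0, 0.0, 0.0]
force: [0.4, -0.6, -1.3]
finger_gap: 0.75
gripper_force: 44.4
t: 46.9
tcp_pos: [0.4255, 0.1952, 0.0369]
tool_rot: [0.0, 1.0, 0.0, 0.0]
force: [-0.3, 0.0, 0.8]
finger_gap: 0.999
gripper_force: 0.0
t: 47.4
tcp_pos: [0.4273, 0.1956, 0.1303]
tool_rot: [0.0, 1.0, 0.001, 0.004]
force: [0.8, 0.2, 1.0]
finger_gap: 0.998
gripper_force: 0.0
t: 47.9
tcp_pos: [0.6202, 0.2034, 0.1264]
tool_rot: [0.0, 1.0, -0.0, -0.001]
force: [0.7, 0.4, 0.0]
finger_gap: 1.001
gripper_force: 0.0
t: 48.4
tcp_pos: [0.6189, 0.2035, 0.1266]
tool_rot: [-0.078, 0.997, -0.0, -0.0]
force: [1.2, -0.4, 0.2]
finger_gap: 0.998
gripper_force: 0.0
```

```bash
python3 -m crank '0 0 .8 0 0 0; 0 0 .8 0 0 0; 0 0 .6 0 0 0; 0 0 .28 0 0 0; 0 0 0 0 0 0'
python3 -m crank '0 0 0 0 0 0; 0 0 0 0 0 0; 0 0 0 0 0 0; 0 0 0 0 0 0; 0 0 0 0 0 0' -1 40
python3 -m crank '0 0 -.3 0 0 0; 0 0 -.7 0 0 0; 0 0 -.8 0 0 0; 0 0 -.4 0 0 0; 0 0 0 0 0 0'
python3 -m crank '0 0 0 0 0 .05; 0 0 0 0 0 .05; 0 0 0 0 0 0; .48 .3 0 0 0 0; .48 .3 0 0 0 0'
python3 -m crank '.7 .43 0 0 0 0; .7 .43 0 0 0 0; .7 .43 0 0 0 0; .7 .43 0 0 0 0; .7 .43 0 0 0 0'
python3 -m crank '.35 .22 0 0 0 0; 0 0 0 0 0 0; 0 0 .6 0 0 0; 0 0 .6 0 0 0; 0 0 .4 0 0 0'
python3 -m crank '0 0 0 0 0 0; 0 0 0 0 0 0; 0 0 0 0 0 0; 0 0 0 0 0 0; 0 0 0 0 0 0'
```

```text
t: 48.9
tcp_pos: [0.6181, 0.2033, 0.026]
tool_rot: [-0.078, 0.997, -0.0, -0.002]
force: [-0.2, -0.0, -0.8]
finger_gap: 1.003
gripper_force: 0.0
t: 49.4
tcp_pos: [0.6206, 0.2037, 0.0299]
tool_rot: [-0.078, 0.997, 0.0, 0.002]
force: [-1.1, -0.2, 6.6]
finger_gap: 0.736
gripper_force: 43.4
t: 49.9
tcp_pos: [0.6216, 0.2038, 0.1191]
tool_rot: [-0.078, 0.997, 0.0, 0.004]
force: [0.1, 0.4, -0.7]
finger_gap: 0.733
gripper_force: 43.7
t: 50.4
tcp_pos: [0.5805, 0.2271, 0.1144]
tool_rot: [0.0, 1.0, -0.0, -0.001]
force: [-1.0, -0.4, -1.2]
finger_gap: 0.732
gripper_force: 43.7
t: 50.9
tcp_pos: [0.4395, 0.3138, 0.1148]
tool_rot: [-0.001, 1.0, -0.0, -0.001]
force: [-0.7, 0.5, -0.8]
finger_gap: 0.729
gripper_force: 43.7
t: 51.4
tcp_pos: [0.4287, 0.3218, 0.0502]
tool_rot: [0.0, 1.0, -0.0, 0.0]
force: [-0.2, -0.6, -0.8]
finger_gap: 0.73
gripper_force: 43.8
t: 51.9
tcp_pos: [0.4277, 0.3225, 0.0524]
tool_rot: [0.0, 1.0, 0.0, 0.001]
force: [0.4, -0.5, -0.1]
finger_gap: 0.733
gripper_force: 43.9
```

```bash
python3 -m crank '0 0 .1 0 0 0; 0 0 .1 0 0 0; 0 0 .08 0 0 0; 0 0 .06 0 0 0; 0 0 0 0 0 0'
python3 -m crank '0 0 0 0 0 0; 0 0 0 0 0 0; 0 0 0 0 0 0; 0 0 0 0 0 0; 0 0 0 0 0 0' 1 25
python3 -m crank '0 0 -.3 0 0 0; 0 0 -.7 0 0 0; 0 0 -1 0 0 0; 0 0 -1 0 0 0; 0 0 -1 0 0 0'
python3 -m crank '-.6 0 0 0 0 0; -.6 0 0 0 0 0; -.6 0 0 0 0 0; 0 0 0 0 0 0; 0 0 0 0 0 0'
python3 - <<'E'
from h import *; from m1 import blanks
s=snap('wrist'); save(s,'w12.png'); blanks(s,zr=(.018,.035)); 
t=snap('top'); blanks(t,zr=(.018,.035)); a=t['image'][:,:,::-1]; cv2.imwrite('pics/top12.png',cv2.resize(a[170:350,120:520],None,fx=2,fy=2,interpolation=cv2.INTER_CUBIC))
for s in (s,t):
    P=cloud(s); m=(P[...,2]>.005)&(P[...,2]<.012)&(P[...,0]>.35)&(P[...,0]<.5)&(P[...,1]>.05)&(P[...,1]<.42)
    hs=cv2.cvtColor(s['image'],cv2.COLOR_RGB2HSV); m&=hs[...,1]<60
    m=cv2.morphologyEx(m.astype(np.uint8),cv2.MORPH_OPEN,np.ones((3,3)))>0
    q=P[m]; print('board',cv2.minAreaRect((q[:,:2]*1000).astype(np.float32)))
    P=cloud(s); m=(P[...,2]>.034)&(P[...,2]<.052)&(hs[...,1]<60)&(hs[...,2]>100)&(P[...,0]>.37)&(P[...,0]<.6)&(P[...,1]<.5)
    n,l,st,c=cv2.connectedComponentsWithStats(m.astype(np.uint8))
    for i in range(1,n):
        if st[i,4]>60: print('wax',c[i].round(),st[i,4],cv2.minEnclosingCircle((P[l==i][:,:2]*1000).astype(np.float32)),P[l==i].mean(0).round(4))
E
```

```text
t: 52.4
tcp_pos: [0.4268, 0.3223, 0.038]
tool_rot: [0.0, 1.0, -0.0, -0.0]
force: [-1.2, -1.0, 2.8]
finger_gap: 0.728
gripper_force: 45.8
t: 52.9
tcp_pos: [0.4271, 0.3223, 0.038]
tool_rot: [0.0, 1.0, -0.0, -0.0]
force: [-0.2, -0.2, 0.2]
finger_gap: 1.0
gripper_force: 0.0
t: 53.4
tcp_pos: [0.4267, 0.3222, 0.2003]
tool_rot: [0.0, 1.0, 0.0, 0.0]
force: [0.9, 0.3, 0.1]
finger_gap: 0.998
gripper_force: 0.0
t: 53.9
tcp_pos: [0.4985, 0.322, 0.1983]
tool_rot: [0.001, 1.0, -0.0, -0.0]
force: [0.2, -0.6, -0.3]
finger_gap: 1.001
gripper_force: 0.0
blank [424.9 323.7] [65.7 65.1] 89.9 mean [427.6 331.6] z 25.4
blank [424.5 323.7] [66.6 63.6] 89.6 mean [427.6 329.8] z 26.4
blank [424.8 195.8] [62.5 60.6] 90.0 mean [425.1 196.8] z 26.4
board ((427.5704650878906, 259.3591613769531), (100.35317993164062, 250.4366455078125), 1.4777263402938843)
wax [458. 234.] 3110 ((502.8566589355469, 428.4558410644531), 25.05044937133789) [0.5034 0.4292 0.0385]
board ((426.8333740234375, 259.16253662109375), (98.75269317626953, 248.18809509277344), 1.6596606969833374)
wax [553. 268.] 296 ((435.2393798828125, -781.6854248046875), 66.32596588134766) [ 0.4461 -0.77    0.0455]
wax [304. 274.] 240 ((434.3576354980469, -30.304555892944336), 26.53651237487793) [ 0.435  -0.0313  0.0402]
wax [330. 277.] 241 ((423.7633361816406, -108.6708984375), 26.167306900024414) [ 0.424  -0.1088  0.0404]
```

View pics/top12.png

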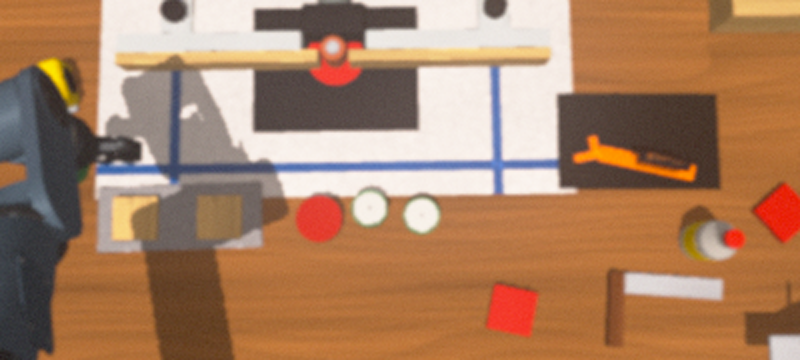

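```bash
python3 -m crank '-.04 .89 0 0 0 0; -.04 .89 0 0 0 0; -.03 .89 0 0 0 0; 0 0 .6 0 0 0; 0 0 1 0 0 0' 1 25
python3 -m crank '0 0 1 0 0 0; 0 0 .8 0 0 0; 0 0 .45 0 0 0; 0 0 .2 0 0 0; 0 0 0 0 0 0'
python3 -m crank '0 0 0 0 0 0; 0 0 0 0 0 0; 0 0 0 0 0 0; 0 0 0 0 0 0; 0 0 0 0 0 0' .5 25
python3 -m crank '0 0 0 0 0 0; 0 0 0 0 0 0; 0 0 0 0 0 0; 0 0 0 0 0 0; 0 0 0 0 0 0' -1 25
python3 -m crank '0 0 -.2 0 0 0; 0 0 -.5 0 0 0; 0 0 -.6 0 0 0; 0 0 -.3 0 0 0; 0 0 0 0 0 0'
```

```text
t: 54.5
tcp_pos: [0.504, 0.4319, 0.1365]
tool_rot: [-0.001, 1.0, 0.002, 0.003]
force: [1.5, -0.4, -0.8]
finger_gap: 1.005
gripper_force: 0.0
t: 55.0
tcp_pos: [0.5021, 0.4287, 0.035]
tool_rot: [0.0, 1.0, -0.001, -0.001]
force: [-0.5, 0.1, 0.7]
finger_gap: 0.998
gripper_force: 0.0
t: 55.5
tcp_pos: [0.5038, 0.4292, 0.0366]
tool_rot: [0.0, 1.0, 0.0, 0.0]
force: [0.3, -0.8, 0.5]
finger_gap: 0.756
gripper_force: 0.0
t: 56.0
tcp_pos: [0.5037, 0.429, 0.0365]
tool_rot: [0.0, 1.0, -0.0, 0.0]
force: [-0.6, -2.5, 5.5]
finger_gap: 0.626
gripper_force: 27.0
t: 56.5
tcp_pos: [0.5047, 0.43, 0.1019]
tool_rot: [0.0, 1.0, 0.001, 0.002]
force: [0.4, -0.3, -1.6]
finger_gap: 0.62
gripper_force: 26.7
```

```bash
python3 -m crank '.395 -.53 0 0 0 0; .395 -.53 0 0 0 0; .395 -.53 0 0 0 0; .395 -.53 0 0 0 0; .395 -.53 0 0 0 0'
python3 -m crank '0 0 0 0 0 0; 0 0 .2 0 0 0; 0 0 .25 0 0 0; 0 0 .2 0 0 0; 0 0 0 0 0 0'
python3 -m crank '0 0 0 0 0 0; 0 0 0 0 0 0; 0 0 0 0 0 0; 0 0 0 0 0 0; 0 0 0 0 0 0'
```

```text
t: 57.0
tcp_pos: [0.4231, 0.3221, 0.099]
tool_rot: [0.0, 1.0, -0.0, -0.001]
force: [0.1, 0.1, -1.4]
finger_gap: 0.621
gripper_force: 26.8
t: 57.5
tcp_pos: [0.424, 0.3232, 0.0721]
tool_rot: [0.0, 1.0, -0.001, -0.001]
force: [-0.5, -1.0, -2.5]
finger_gap: 0.621
gripper_force: 26.9
t: 58.0
tcp_pos: [0.4246, 0.3232, 0.0743]
tool_rot: [0.0, 1.0, 0.0, 0.0]
force: [-0.1, 0.1, -1.7]
finger_gap: 0.625
gripper_force: 26.9
```

```bash
python3 -m crank '0 0 .1 0 0 0; 0 0 .1 0 0 0; 0 0 .06 0 0 0; 0 0 .02 0 0 0; 0 0 0 0 0 0'
python3 -m crank '0 0 0 0 0 0; 0 0 0 0 0 0; 0 0 0 0 0 0; 0 0 0 0 0 0; 0 0 0 0 0 0' 1 25
python3 -m crank '0 0 -.3 0 0 0; 0 0 -.7 0 0 0; 0 0 -.8 0 0 0; 0 0 -.8 0 0 0; 0 0 -.8 0 0 0'
python3 -m crank '0 -1 0 0 0 0; 0 -1 0 0 0 0; 0 -1 0 0 0 0; 0 -1 0 0 0 0; 0 -1 0 0 0 0'
python3 -m crank '0 -1 0 0 0 0; 0 -1 0 0 0 0; 0 -1 0 0 0 0; 0 -1 0 0 0 0; 0 -.8 0 0 0 0'
python3 -m crank '0 0 0 0 0 .0667; 0 0 0 0 0 .0667; 0 0 0 0 0 .0667; 0 0 0 0 0 .0667; 0 0 0 0 0 .0667'
python3 -m crank '0 0 0 0 0 .0667; 0 0 0 0 0 .0667; 0 0 0 0 0 .0667; 0 0 0 0 0 .0667; 0 0 0 0 0 .0667'
python3 -m crank '0 0 0 0 0 .0667; 0 0 0 0 0 .0667; 0 0 0 0 0 .0667; 0 0 0 0 0 .0667; 0 0 0 0 0 .0667'
python3 - <<'E'
from h import *
from m1 import blanks
for n in('wrist','top','side'):
    s=snap(n); save(s,n+'13.png'); hs=cv2.cvtColor(s['image'],cv2.COLOR_RGB2HSV); P=cloud(s); m=(P[...,2]>.034)&(P[...,2]<.08)&(hs[...,1]<60)&(hs[...,2]>90)&(P[...,0]>.37)&(P[...,0]<.6)&(abs(P[...,1])<.5)
    n,l,st,c=cv2.connectedComponentsWithStats(m.astype(np.uint8))
    for i in range(1,n):
        if st[i,4]>60: print('wax',c[i].round(),st[i,4],cv2.minEnclosingCircle((P[l==i][:,:2]*1000).astype(np.float32)),P[l==i].mean(0).round(4))
print(telemetry.sense()['tcp_pos'])
E
```

```text
t: 58.5
tcp_pos: [0.4244, 0.3231, 0.0626]
tool_rot: [0.0, 1.0, -0.0, -0.0]
force: [-0.5, -0.3, -1.4]
finger_gap: 0.619
gripper_force: 26.9
t: 59.0
tcp_pos: [0.4246, 0.3232, 0.0629]
tool_rot: [0.0, 1.0, 0.0, 0.0]
force: [-0.9, -0.2, -1.1]
finger_gap: 0.996
gripper_force: 0.0
t: 59.5
tcp_pos: [0.4243, 0.323, 0.2009]
tool_rot: [0.0, 1.0, 0.0, 0.0]
force: [-0.3, 0.7, 0.2]
finger_gap: 0.995
gripper_force: 0.0
t: 60.0
tcp_pos: [0.4242, 0.1218, 0.1998]
tool_rot: [-0.0, 1.0, -0.0, 0.001]
force: [0.3, -0.7, 0.0]
finger_gap: 1.0
gripper_force: 0.0
t: 60.5
tcp_pos: [0.4243, -0.071, 0.1998]
tool_rot: [0.001, 1.0, -0.0, 0.001]
force: [0.8, 0.4, -0.3]
finger_gap: 0.995
gripper_force: 0.0
t: 61.0
tcp_pos: [0.4242, -0.0689, 0.1996]
tool_rot: [0.261, 0.965, -0.0, 0.0]
force: [0.3, 1.4, -0.4]
finger_gap: 1.001
gripper_force: 0.0
t: 61.5
tcp_pos: [0.4243, -0.0688, 0.1996]
tool_rot: [0.502, 0.865, 0.0, 0.0]
force: [0.8, 0.5, -0.1]
finger_gap: 0.998
gripper_force: 0.0
t: 62.0
tcp_pos: [0.4243, -0.0688, 0.1996]
tool_rot: [0.709, 0.705, 0.0, 0.0]
force: [-0.1, 0.4, -0.1]
finger_gap: 1.001
gripper_force: 0.0
wax [331. 178.] 3576 ((435.4634094238281, -31.55802345275879), 24.546640396118164) [ 0.4356 -0.0312  0.0382]
wax [316. 280.] 2779 ((424.3406982421875, -109.17224884033203), 24.75363540649414) [ 0.4243 -0.1098  0.0382]
wax [182. 278.] 269 ((423.4078063964844, 324.609619140625), 27.09304428100586) [0.4237 0.3249 0.0663]
wax [241. 168.] 125 ((422.3868103027344, 321.2624206542969), 31.98068618774414) [0.425  0.3225 0.0661]
wax [284. 236.] 154 ((435.31536865234375, -35.0578498840332), 29.070886611938477) [ 0.4379 -0.03    0.0404]
wax [291. 254.] 184 ((424.9065856933594, -111.5473403930664), 28.22361946105957) [ 0.4251 -0.111   0.0403]
[ 0.42428768 -0.06884838  0.1994561 ]
```

```bash
python3 -m crank '-.5 0 0 0 0 0; -.51 0 0 0 0 0; 0 0 .6 0 0 0; 0 0 1 0 0 0; 0 0 1 0 0 0' 1 25
python3 -m crank '0 0 .8 0 0 0; 0 0 .45 0 0 0; 0 0 .2 0 0 0; 0 0 .03 0 0 0; 0 0 0 0 0 0'
python3 -m crank '0 0 0 0 0 0; 0 0 0 0 0 0; 0 0 0 0 0 0; 0 0 0 0 0 0; 0 0 0 0 0 0' .5 25
python3 -m crank '0 0 0 0 0 0; 0 0 0 0 0 0; 0 0 0 0 0 0; 0 0 0 0 0 0; 0 0 0 0 0 0' -1 25
python3 -m crank '0 0 -.2 0 0 0; 0 0 -.5 0 0 0; 0 0 -.8 0 0 0; 0 0 -.7 0 0 0; 0 0 0 0 0 0'
```

```text
t: 62.65
tcp_pos: [0.4253, -0.1101, 0.0948]
tool_rot: [0.707, 0.707, 0.001, 0.002]
force: [0.2, 0.7, -0.8]
finger_gap: 1.002
gripper_force: 0.0
t: 63.15
tcp_pos: [0.4247, -0.1095, 0.0362]
tool_rot: [0.707, 0.707, 0.0, 0.001]
force: [-1.1, 1.0, 0.4]
finger_gap: 0.998
gripper_force: 0.0
t: 63.65
tcp_pos: [0.4243, -0.1093, 0.0359]
tool_rot: [0.708, 0.707, 0.0, 0.0]
force: [-0.2, -0.8, -0.7]
finger_gap: 0.75
gripper_force: 0.0
t: 64.15
tcp_pos: [0.4244, -0.1093, 0.0359]
tool_rot: [0.708, 0.707, 0.0, 0.0]
force: [0.4, 1.3, 4.8]
finger_gap: 0.628
gripper_force: 25.7
t: 64.65
tcp_pos: [0.4257, -0.1099, 0.1264]
tool_rot: [0.707, 0.707, 0.001, 0.003]
force: [-0.1, 0.2, -2.2]
finger_gap: 0.619
gripper_force: 27.2
```

```bash
python3 -m crank '.4 0 0 0 0 0; .8 0 0 0 0 0; .9 0 0 0 0 0; .9 0 0 0 0 0; .9 0 0 0 0 0'
python3 -m crank '.9 .02 0 0 0 0; .9 0 0 0 0 0; .9 0 0 0 0 0; .7 0 0 0 0 0; .32 0 0 0 0 0'
python3 -m crank '0 0 0 0 0 0; 0 0 .4 0 0 0; 0 0 .5 0 0 0; 0 0 .35 0 0 0; 0 0 0 0 0 0'
python3 -m crank '0 0 0 0 0 0; 0 0 0 0 0 0; 0 0 0 0 0 0; 0 0 0 0 0 0; 0 0 0 0 0 0'
python3 - <<'E'
from h import *; from m1 import blanks
s=snap('wrist'); save(s,'w14.png'); blanks(s,zr=(.018,.035))
P=cloud(s); m=(P[...,2]>.02)&(P[...,2]<.032)&(P[...,1]>.15)&(P[...,1]<.25)&(P[...,0]>.37)&(P[...,0]<.48); q=P[m]; print(np.percentile(q,[.5,99.5],axis=0) if len(q) else 0)
E
```

```text
t: 65.15
tcp_pos: [0.4235, 0.048, 0.1227]
tool_rot: [0.708, 0.706, -0.001, -0.001]
force: [0.2, -0.4, -2.0]
finger_gap: 0.623
gripper_force: 27.2
t: 65.65
tcp_pos: [0.4245, 0.1975, 0.1227]
tool_rot: [0.707, 0.708, -0.001, -0.001]
force: [0.6, 0.1, -0.9]
finger_gap: 0.624
gripper_force: 27.2
t: 66.15
tcp_pos: [0.4241, 0.1939, 0.0719]
tool_rot: [0.708, 0.706, -0.002, -0.001]
force: [-0.2, 0.1, -0.5]
finger_gap: 0.618
gripper_force: 27.1
t: 66.65
tcp_pos: [0.4256, 0.1956, 0.074]
tool_rot: [0.708, 0.707, 0.0, 0.0]
force: [0.7, -0.0, -2.1]
finger_gap: 0.62
gripper_force: 27.1
[[0.39287375 0.18948992 0.0205665 ]
 [0.45828012 0.22931187 0.02689276]]
```

View pics/w14.png

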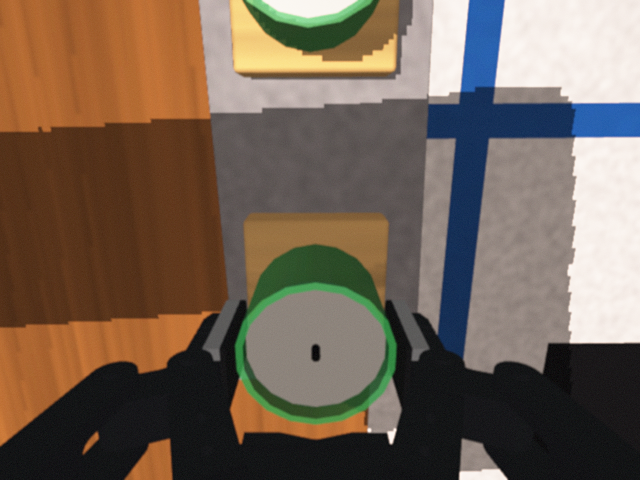

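The held candle at (316,350) sits centred over the blank (x .393 to .458, far edge y .229). Lowering and releasing.

```bash
python3 -m crank '0 0 .1 0 0 0; 0 0 .1 0 0 0; 0 0 .08 0 0 0; 0 0 .01 0 0 0; 0 0 0 0 0 0'
python3 -m crank '0 0 0 0 0 0; 0 0 0 0 0 0; 0 0 0 0 0 0; 0 0 0 0 0 0; 0 0 0 0 0 0' 1 25
python3 -m crank '0 0 -.3 0 0 0; 0 0 -.7 0 0 0; 0 0 -1 0 0 0; 0 0 -1 0 0 0; 0 0 -1 0 0 0'
python3 -m crank '-1 0 -.3 0 0 0; -1 0 -.3 0 0 0; -1 0 0 0 0 0; -1 0 0 0 0 0; -1 0 0 0 0 0'
python3 - <<'E'
from h import *
from m1 import blanks
for nm in('top','side'):
    s=snap(nm); save(s,nm+'15.png'); blanks(s,zr=(.018,.035)); hs=cv2.cvtColor(s['image'],cv2.COLOR_RGB2HSV); P=cloud(s); m=(P[...,2]>.034)&(P[...,2]<.08)&(hs[...,1]<60)&(hs[...,2]>90)&(P[...,0]>.37)&(P[...,0]<.6)&(abs(P[...,1])<.5)
    n,l,st,c=cv2.connectedComponentsWithStats(m.astype(np.uint8))
    for i in range(1,n):
        if st[i,4]>60: print('wax',c[i].round(),cv2.minEnclosingCircle((P[l==i][:,:2]*1000).astype(np.float32)),P[l==i].mean(0).round(4))
    m=(hs[...,0]>4)&(hs[...,0]<16)&(hs[...,1]>200)&(hs[...,2]>120)&(P[...,2]>.004)&(P[...,0]>.45)&(P[...,0]<.62)&(P[...,1]<-.3)&(P[...,1]>-.6); q=P[m]
    print('stick',q.min(0),q.max(0))
    mm=(hs[...,2]<70)&(P[...,2]<.008)&(P[...,0]>.42)&(P[...,0]<.65)&(P[...,1]<-.28)&(P[...,1]>-.62); q=P[mm]; print('mat',np.percentile(q,[1,99],axis=0))
s=snap('top'); a=s['image'][:,:,::-1]; cv2.imwrite('pics/top15c.png',cv2.resize(a[170:350,120:520],None,fx=2,fy=2,interpolation=cv2.INTER_CUBIC))
E
```

```text
t: 67.2
tcp_pos: [0.4252, 0.1956, 0.0619]
tool_rot: [0.708, 0.707, -0.0, -0.0]
force: [-0.4, 0.4, 1.9]
finger_gap: 0.619
gripper_force: 27.4
t: 67.7
tcp_pos: [0.4255, 0.1956, 0.062]
tool_rot: [0.708, 0.707, 0.0, 0.0]
force: [0.1, -0.6, -0.9]
finger_gap: 1.003
gripper_force: 0.0
t: 68.2
tcp_pos: [0.4249, 0.1954, 0.2243]
tool_rot: [0.708, 0.707, 0.0, 0.0]
force: [1.3, 0.1, 0.1]
finger_gap: 0.999
gripper_force: 0.0
t: 68.7
tcp_pos: [0.4247, -0.0058, 0.2471]
tool_rot: [0.707, 0.707, 0.0, 0.001]
force: [1.0, 0.3, -0.1]
finger_gap: 1.002
gripper_force: 0.0
wax [226. 278.] ((424.0921630859375, 195.97232055664062), 27.164281845092773) [0.424  0.195  0.0657]
wax [182. 278.] ((422.8428649902344, 325.07891845703125), 27.989282608032227) [0.4237 0.3249 0.0662]
stick [ 0.47492419 -0.53092512  0.00400462] [ 0.54380342 -0.34567046  0.07444867]
mat [[ 0.4701835  -0.56504451 -0.00427192]
 [ 0.60626669 -0.45169079  0.00730059]]
wax [240. 169.] ((420.0759582519531, 322.60626220703125), 31.73955535888672) [0.4197 0.3225 0.0661]
wax [254. 190.] ((422.537353515625, 194.13345336914062), 30.653230667114258) [0.424  0.1925 0.0648]
wax [284. 236.] ((438.03094482421875, -32.19401931762695), 29.614051818847656) [ 0.4381 -0.0296  0.0404]Traceback (most recent call last):
  File "<stdin>", line 9, in <module>
    return umr_minimum(a, axis, None, out, keepdims, initial, where)
ValueError: zero-size array to reduction operation minimum which has no identity
```

View pics/side15.png

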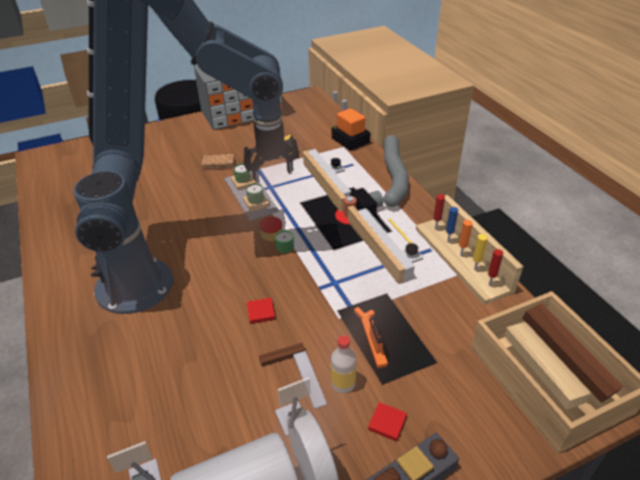

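The side view shows both candles upright on their blanks on the board at (241,173) and (255,194). The spare candle is at (285,240), and the stick lies flat on its mat at (371,338). The bystanders look undisturbed and the robot is clear.

```bash
python3 -c "
from station import manip; print(manip.sign_off())"
```

```text
the job is handed in; nothing more can be done
None
```

Handed in after about 69 s of robot time: both blanks present were fed past the drum with the push stick and set on the board with a candle centred on each, the third candle stayed put, and the stick is back on its mat; it shifted about 12 mm after I laid it down but still lies fully on the mat.

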